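Jack up the lacquer drying case

TASK

Close the lid of the plywood drying case so that its two halves meet edge to edge all round. Then set the lever jack upright on the bench with its round saddle centred under the case's lift lug (the steel lug with the cone on top), give the jack handle one full trial stroke down, let it come all the way back up so that the case settles on its stand, then press the handle fully down again and finish while still holding it down, so that the jack alone keeps the front of the case raised. Leave everything else on the bench where it is.

Things in the scene. Friction and masses are not known exactly. Their poses are not given: they have to be found in the camera images.
- case_stand: Dark wooden plinth fixed to the bench. Origin on the bench under the case's middle; -x = case front (robot side), y its width, z up. The plywood case on it is 150 (x) by 260 mm (y), 7 mm walls; lower half z 30-85 mm, pivoting at its rear lower edge (x +75, z 30); upper half (lid) z 85-130 when shut, hinged on the rear upper edge. About 2 kg.
- lid (a joint): Angle of the lid (upper half) to the lower half, rad: 0 = shut edge to edge, grows as its front edge swings up and back. A stiff hinge: stays where it is left; pushing with about 1 to 4 N near its front edge closes it. Starts 0.55 to 0.95.
- lid_hinge (a point): Middle of the lid's hinge line, which runs along case_stand's y: 75 mm behind the stand's origin, 85 mm above the bench (the point is fixed to the stand and does not lift with the case).
- lid_front (a point): Middle of the front edge of the lid's flat top face. When shut it is 150 mm in front of the hinge line and 45 mm above it; it turns with the lid. A 60 mm wide finger lip sticks 10 mm out of the lid's front wall near its lower rim.
- case_tilt (a joint): Angle of the lower half about its rear lower edge, rad: 0 = lying on the stand, grows as its front is lifted. A full stroke of the jack under the lug gives about 0.10.
- lift_point (a point): Centre of the lift lug's flat underside, 59 mm above the bench with the case down, 25 mm in front of the case's front face (100 mm from the stand's origin), up to 50 mm to either side. The steel lug is 40 (x) by 44 mm (y), 12 mm thick, with a 9 mm cone on top; clamped to the front rail, it does not slide. The two small plain keepers near the ends are no lift points.
- jack: Loose grey steel lever jack, 0.8 kg. Origin under the middle of its base plate (190 x 64 x 8 mm); +x to the saddle end, -x to the handle end, z up. To carry it, grip its two upright cheek plates across y: together 36 mm wide, 44 mm long, centred 10 mm in front (+x) of the origin, tops 72 mm high. The handle slopes up and back from between them.
- saddle_top (a point): Centre of the top of the jack's round steel saddle (36 mm across), 70 mm in front (+x) of the jack's origin; 51 mm above the base's underside with the handle up (so 8 mm lower than the lug), 26 mm higher with the handle fully down. The base plate reaches 25 mm beyond this point.
- handle (a joint): Angle of the jack handle, rad: 0 = up (rest), 0.45 = fully down on its stop. Spring and load bring it back up when let go; holding it fully down takes about 4 N unloaded, about 10 N under the case. The saddle rises 57.8 mm per rad.
- handle_pad (a point): Centre of the top of the rubber pad (42 x 30 x 10 mm) ending the handle, 105 mm along it from its pivot, 5 mm above its centre line; the pivot is 22 mm in front of the jack's origin, 50 mm up. At rest the handle slopes up 0.40 rad to the pad (pad top 73 mm behind the origin, 96 mm up); fully down it slopes 0.05 rad downwards (pad top 50 mm up). Press it from above.
- pot: Black lacquer pot, 90 mm across, 50 mm high; origin under its centre. Not to be disturbed.
- brush: Brush lying on the bench. Not to be disturbed.
- paddle: Flat round fan paddle, 96 mm across, 6 mm thick, with a stick handle. Not to be disturbed.
- tin: Tin can, 80 mm across, 90 mm high. Not to be disturbed.
- block: Cork sanding block, 100 x 60 x 35 mm. Not to be disturbed.
There are look-alikes about, which are no part of the job. What is shaped like the jack but yellow is not meant.

How it is judged:
On the way, in this order (a step that is already met when the one before it is completed fails the run):
1. the lid is shut edge to edge (value of joint lid below 0.03 rad), for 0.2 s.
2. the jack stands upright on the bench, handle up, with its saddle under the lift lug (horizontal distance between saddle_top and lift_point below 0.012 m and height (world z) of jack below 0.006 m and angle between jack's own z axis and vertical below 0.05 rad and value of joint handle below 0.06 rad), for 0.2 s.
3. trial stroke: the handle is fully down and the jack raises the case (value of joint handle above 0.37 rad and value of joint case_tilt above 0.06 rad and contact force between jack and case_stand above 2 N), for 0.1 s.
4. the handle is back up and the case is down on its stand (value of joint handle below 0.07 rad and value of joint case_tilt below 0.01 rad), for 0.1 s.
At the end, for the whole second after the job is handed in: Fingers press the jack handle down (over 0.37 of 0.45 rad, 1.5 N); the jack stands flat and still, saddle within 16 mm of the lug's centre, carrying the case (over 2 N), its front raised (over 0.06 rad), lid shut (under 0.03 rad); the robot does not touch the case (all of step 3 and value of joint lid below 0.03 rad and contact force between the fingers and jack above 1.5 N and contact force between each of the arm, the fingers and case_stand below 0.5 N and horizontal distance between saddle_top and lift_point below 0.016 m and height (world z) of jack below 0.006 m and angle between jack's own z axis and vertical below 0.05 rad and angular speed of jack below 0.1 rad/s); the arm keeps its last pose, push and grip.
It fails at once if another thing on the bench is moved more than 30 mm (distance of any of pot, brush, paddle, tin, block from where it was at the start of the episode above 0.03 m).
It also fails if it takes over 69 s, if anything falls off the work surface, if the arm or the gripper's body presses on something with over 40 N, if the wrist force passes 120 N, or if a joint passes its speed limit or range.

ROBOT

A 6-joint arm with a two-finger parallel gripper is mounted at the origin on the work surface. World frame = base frame: x ahead of the robot, y to its left, z up, the work surface at z = 0. Lengths are in m, angles in rad, forces in N, time in s.
With the tool pointing down it reaches from about 0.35 to 0.925 m from the base axis. Payload 6.4 kg.
Tool frame: the origin (TCP) lies between the finger pads; the fingertips stand 11 mm ahead of it and the grasp point (between the pads) lies 8 mm behind it; z points along the fingers, y is the direction in which the jaws open and shut (so a half turn about z gives the same grasp; the last joint's range is limited). The gripper opens to 94 mm and grips with 3 to 60 N. Pads are 16 mm wide; open, the fingers measure 119 mm over their backs; the gripper's body (75 mm by 177 mm) begins 78 mm behind the grasp point.
Start: joints at [0.986, 0.245, 1.558, -0, 1.339, -0.174], TCP at [0.26, 0.596, 0.216] pointing down, gripper open.
Joint ranges: [-3.13, 3.13], [-1.02, 2.26], [0.13, 2.54], [-0.95, 4.09], [0.21, 2.88], [-2.74, 2.74]. Speed limits (rad/s): [2.57, 2.57, 3.14, 3.14, 3.14, 3.14].

INTERFACE

Orientations are given as [roll, pitch, yaw] about the fixed x, y, z axes, in that order (R = Rz(yaw) Ry(pitch) Rx(roll)).
In Python, from station import * gives the robot as it stands. The module is installed in compiled form; this text tells all that it offers.
- The arm moves only by the tool move_arm, never from a script. Its argument "series" is a list of rows, each an object of numbers: "tx", "ty", "tz": the shift along the tool's x, y, z in m; "wx", "wy", "wz": the turn, a rotation vector about the tool's x, y, z in rad; "fingers": the opening in per cent of the stroke, from 0 (shut) to 100 (fully open). A call has exactly 8 rows; each row is the pose to reach, as a shift and turn from the pose commanded when the call began, along the tool's axes at that moment; what a row does not reach only later rows make up. A row lasts 1/12 s, in which the tool goes at most 41.7 mm and 7.16 degrees, less where a joint would pass 70% of its speed; a pose out of reach is approached as far as the arm can. A call with a gripper value outside its range is refused whole. The fingers move at their own pace and stop on an object; "squeeze" is the grip in N (left out, the last holds). Time passes only in rows, so rows that repeat a pose let the fingers close, or fill a call up. It gives the time, the measured TCP pose, the force and the opening at its end, in the units of the state.
- state(): the state, without advancing time (a new reading comes with each control period).
- get_image(name): name is "scene" or "top" or "wrist"; returns (picture, depth): 384x512x3 uint8, red, green, blue; 384x512 float32, m along the optical axis (not along the pixel's ray), 0 where there is no reading.
- camera_info(name): a dict with "fx", "fy", "cx", "cy" (pixels), "position" and "attitude" of the camera in the world. Camera axes: x right, y up, looking along -z (the intrinsics and any distortion apply to the point x, -y, -z); pixel columns grow to the right and rows downward; lengths in m; the calibration is good to about 2 mm. A picture is of the moment at which its call begins: read the wrist's pose just before it. camera_info takes no time and is no camera call; for the wrist camera it gives the pose at the moment of the call.
- hand_in(): hands the job in, once; it reports no verdict.
The state is a dict: "time_s": time; "joint_positions": joint angles; "joint_velocities": joint speeds; "joint_torque": joint torques, N m; "tool_pos": TCP position; "orientation": TCP orientation; "force": force on the tool from outside, world axes, zero at the start; "wrist_torque": the same for the moment, N m; "gripper_width": opening from 0.0 (shut) to 1.0 (fully open).
Only numpy, scipy, OpenCV 4.12 (cv2) and the standard library are available. Lean on these libraries where they do the work, as an engineer would, in place of code of your own. Each camera call takes 0.05 s, during which the arm holds its last target.

## Working session

There is one attempt and no reset: what is moved stays moved. The work goes in short steps, Python scripts to look and compute and a tool call to move; the robot and the scene stay as the last step left them, time stands still between calls to the robot, and variables do not carry over. Pictures are saved under pics/ and viewed, and the job is handed in when it is done.

Besides the shell and the picture viewer there is one more tool, called after "Emit:" as name(argument=value, ...) on one line, values as JSON. move_arm: Moves the arm, as the interface text tells. Its arguments: {"type":"object","properties":{"series":{"type":"array"},"squeeze":{"type":"number"}},"required":["series"]}

```bash
mkdir -p pics; python3 - <<'E'
from station import *
import cv2,json
print(state())
for n in("scene","top","wrist"):
    print(n,camera_info(n))
    p,d=get_image(n)
    cv2.imwrite(f"pics/{n}0.png",p[:,:,::-1])
    import numpy as np; np.save(f"pics/{n}0.npy",d); np.save(f"pics/{n}0rgb.npy",p)
E
```

```text
{'time_s': 0.0, 'joint_positions': array([ 9.85894351e-01,  2.45773178e-01,  1.55898808e+00, -2.78356186e-05,
        1.33870125e+00, -1.74106190e-01]), 'joint_velocities': array([ 0.00084523, -0.00246457, -0.00154616,  0.00214246, -0.00032685,
        0.00145427]), 'joint_torque': array([-4.23459533e-04, -4.15845394e+01, -3.14603519e+01,  6.83709257e-02,
        3.32630239e-02, -1.61290450e-04]), 'tool_pos': array([0.25925422, 0.5954349 , 0.21538544]), 'orientation': array([-3.13974638e+00, -2.97243076e-04,  2.73080302e+00]), 'force': array([-0.56678521,  0.26759023,  1.13926374]), 'wrist_torque': array([0.01295415, 0.03168963, 0.01590906]), 'gripper_width': 1.0005328404340084}
scene {'fx': 391.70476527028023, 'fy': 391.70476527028023, 'cx': 259.2533344603532, 'cy': 195.27164766825385, 'position': array([1.26235182, 0.29515811, 1.11391153]), 'attitude': array([ 0.63887152, -0.002408  ,  1.9793755 ])}
top {'fx': 447.28772719509897, 'fy': 447.28772719509897, 'cx': 258.34516405750554, 'cy': 191.81813540688003, 'position': array([0.40260038, 0.00275516, 1.87239424]), 'attitude': array([ 0.08853726,  0.00530181, -1.57191223])}
wrist {'fx': 289.5551736111636, 'fy': 289.5551736111636, 'cx': 257.31958950952054, 'cy': 191.22304774764726, 'position': array([0.19597684, 0.62402981, 0.38361081]), 'attitude': array([-0.24465585,  0.00217646,  1.16048235])}
```

View pics/scene0.png

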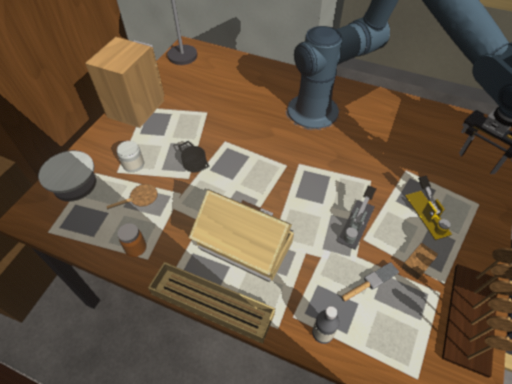

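View pics/top0.png

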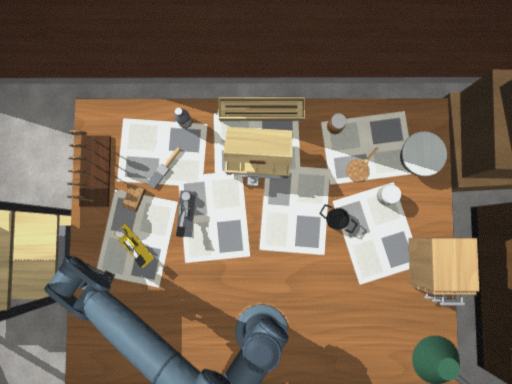

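View pics/wrist0.png

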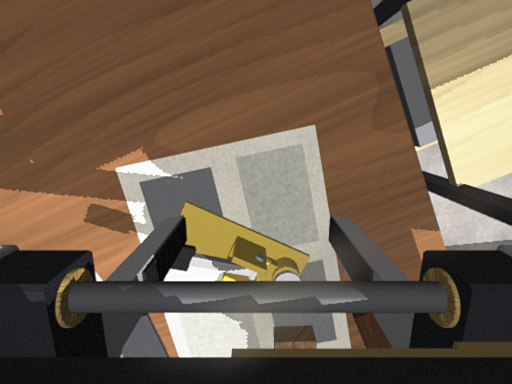

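The grey jack is at top (186,212) / scene (353,222). The yellow look-alike is at top (135,246), with the case at top (258,150). I'll build point clouds and enlarge these areas.

```bash
cat > h.py <<'E'
import numpy as np, cv2
from scipy.spatial.transform import Rotation as Ro
def R(a): return Ro.from_euler('xyz',a).as_matrix()
def cloud(d,ci):
    v,u=np.mgrid[0:d.shape[0],0:d.shape[1]]
    P=np.stack([(u-ci['cx'])/ci['fx']*d,-(v-ci['cy'])/ci['fy']*d,-d],-1)
    W=P@R(ci['attitude']).T+ci['position']
    W[d<=0]=np.nan
    return W
def proj(X,ci):
    p=(np.atleast_2d(X)-ci['position'])@R(ci['attitude'])
    return np.c_[ci['cx']-ci['fx']*p[:,0]/p[:,2], ci['cy']+ci['fy']*p[:,1]/p[:,2]]
E
python3 - <<'E'
from station import *
from h import *
out={}
for n in("scene","top"):
    d=np.load(f"pics/{n}0.npy"); W=cloud(d,camera_info(n)); np.save(f"pics/{n}0W.npy",W)
    print(n, {k:W[v,u].round(3) for k,(u,v) in (dict(jack=(186,212),case=(258,150),lug=(253,182),lidedge=(258,165),bench=(230,270),y=(135,246)) if n=='top' else dict(saddle=(349,238),lid=(245,230),yel=(430,210),bench=(260,120))).items()})
a=cv2.imread('pics/top0.png')[85:270,95:310]; b=cv2.imread('pics/scene0.png')[160:310,170:400]
cv2.imwrite('pics/c1.png',cv2.resize(a,None,fx=3.5,fy=3.2,interpolation=cv2.INTER_CUBIC))
cv2.imwrite('pics/c2.png',cv2.resize(b,None,fx=3.4,fy=3.4,interpolation=cv2.INTER_CUBIC))
E
```

```text
scene {'saddle': array([0.568, 0.308, 0.037]), 'lid': array([0.746, 0.03 , 0.17 ]), 'yel': array([0.367, 0.524, 0.05 ]), 'bench': array([ 0.146, -0.182,  0.001])}
top {'jack': array([0.481, 0.303, 0.074]), 'case': array([0.712, 0.013, 0.19 ]), 'lug': array([0.602, 0.034, 0.072]), 'lidedge': array([0.676, 0.014, 0.044]), 'bench': array([0.244, 0.13 , 0.   ]), 'y': array([0.344, 0.519, 0.025])}
```

View pics/c1.png

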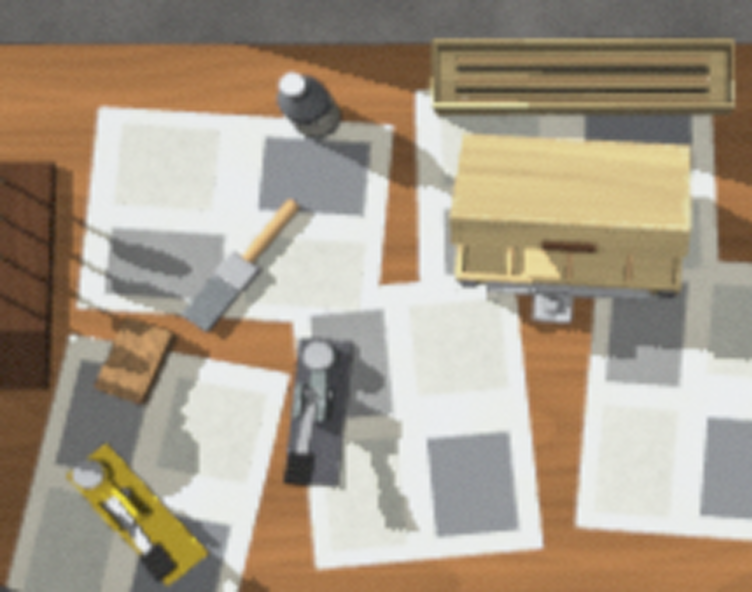

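View pics/c2.png

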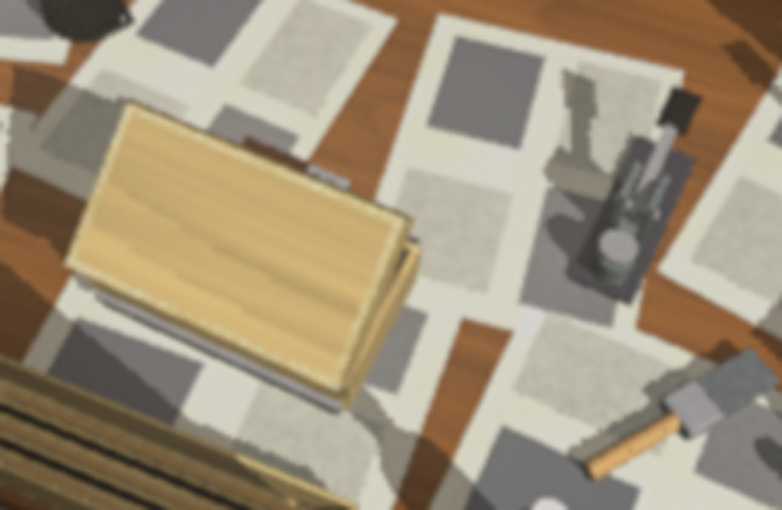

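Pixels in the enlarged top crop:
- The grey jack is at (320,410), saddle end toward the case. It fits "grey steel lever jack".
- The yellow one at (140,520) is the look-alike.
- The lug with the cone is at (550,305).

Next I'll fit the case, lid and jack poses from the clouds.

```bash
python3 - <<'E'
from h import *
for n in("top","scene"):
    W=np.load(f"pics/{n}0W.npy"); rgb=np.load(f"pics/{n}0rgb.npy").astype(int)
    P=W.reshape(-1,3);C=rgb.reshape(-1,3)
    # lid top face: bench region high
    m=(P[:,0]>.55)&(P[:,0]<.85)&(abs(P[:,1]-.01)<.17)&(P[:,2]>.11)
    Q=P[m]
    # ransac plane
    rng=np.random.default_rng(0);best=0
    for i in range(500):
        a,b,c=Q[rng.choice(len(Q),3,False)];nn=np.cross(b-a,c-a);L=np.linalg.norm(nn)
        if L<1e-6: continue
        nn/=L; k=abs((Q-a)@nn)<.004
        if k.sum()>best: best=k.sum();K=k
    q=Q[K];c=q.mean(0);nn=np.linalg.svd(q-c)[2][2];nn*=np.sign(nn[2])
    print(n,'lid n',nn.round(3),'c',c.round(3),best,len(Q),'angle',np.arccos(nn[2]),'yaw',np.arctan2(nn[1],nn[0]))
    yaw=np.arctan2(nn[1],nn[0]); 
    if abs(yaw)>1.6: yaw-=np.pi*np.sign(yaw)
    ex=np.array([np.cos(yaw),np.sin(yaw),0]);ey=np.array([-np.sin(yaw),np.cos(yaw),0])
    s=(q@ex);t=q@ey
    print(' along ex',np.percentile(s,[1,99]).round(3),'z',np.percentile(q[:,2],[1,99]).round(3),'ey',np.percentile(t,[1,99]).round(3),'mid',np.percentile(t,[1,99]).mean())
    r=cv2.minAreaRect(np.c_[s,t].astype(np.float32));print(r)
    # jack
    m=(abs(P[:,0]-.5)<.13)&(abs(P[:,1]-.31)<.08)&(P[:,2]>.02)
    J=P[m]
    pad=J[J[:,2]>.083];sad=J[(J[:,2]>.045)&(J[:,2]<.056)&(J[:,0]>.53)]
    print(' pad',pad.mean(0).round(3),len(pad),'sad',sad.mean(0).round(3),len(sad), sad.min(0).round(3),sad.max(0).round(3))
    m=(abs(P[:,0]-.5)<.13)&(abs(P[:,1]-.31)<.08)&(P[:,2]>.005)&(P[:,2]<.012)
    print(' base',cv2.minAreaRect(P[m][:,:2].astype(np.float32)),m.sum())
    m=(abs(P[:,0]-.6)<.05)&(abs(P[:,1]-.03)<.04)&(P[:,2]>.062)&(P[:,2]<.085)&(P[:,0]<.63)
    print(' lug',P[m].min(0),P[m].max(0),np.median(P[m],0),m.sum())
E
```

```text
top lid n [ 0.587 -0.039  0.808] c [0.749 0.011 0.167] 1530 2348 angle 0.6292415724995724 yaw -0.0670127652079954
 along ex [0.686 0.81 ] z [0.119 0.211] ey [-0.068  0.188] mid 0.06010987783664079
((0.7474873065948486, 0.060968078672885895), (0.26053279638290405, 0.1313052475452423), 89.64981079101562)
 pad [0.41  0.321 0.095] 91 sad [0.551 0.31  0.051] 48 [0.532 0.295 0.045] [0.568 0.325 0.056]
 base ((0.4993336796760559, 0.3103695213794708), (0.2557946741580963, 0.15884904563426971), 0.42916837334632874) 514
 lug [ 0.59391774 -0.00685391  0.06265111] [0.62991034 0.06632259 0.08490856] [0.61348002 0.03374234 0.07099294] 100
scene lid n [ 0.584 -0.035  0.811] c [0.755 0.015 0.166] 4484 4966 angle 0.6249981390641683 yaw -0.05932730362017047
 along ex [0.693 0.813] z [0.122 0.209] ey [-0.072  0.183] mid 0.05542327272874193
((0.7527915239334106, 0.05493098497390747), (0.2607131898403168, 0.12444721162319183), 89.98881530761719)
 pad [0.413 0.321 0.094] 128 sad [0.554 0.309 0.051] 93 [0.537 0.293 0.046] [0.572 0.327 0.055]
 base ((0.5002039670944214, 0.30801957845687866), (0.2593994140625, 0.15315639972686768), 1.3828399181365967) 501
 lug [0.59537374 0.01529446 0.06508313] [0.61351123 0.0574912  0.08160154] [0.60239252 0.03892458 0.07112378] 36
```

```bash
cat >> h.py <<'E'
def go(x,y,z,yaw,n=None):
    from station import state
    s=state(); R0=R(s['orientation']); R1=R([np.pi,0,yaw])
    t=R0.T@(np.array([x,y,z])-s['tool_pos']); w=Ro.from_matrix(R0.T@R1).as_rotvec()
    print('t',s['time_s'],'tcp',s['tool_pos'].round(4),'rpy',s['orientation'].round(3),'F',s['force'].round(1),'w',round(s['gripper_width'],3))
    print('SHIFT',t.round(4),'TURN',w.round(4),'dist',round(float(np.linalg.norm(t)),3))
HX,HY=.782,.057  # hinge in case frame (ex,ey)
YAW=-.063
EX=np.array([np.cos(YAW),np.sin(YAW)]);EY=np.array([-np.sin(YAW),np.cos(YAW)])
E
python3 - <<'E'
from h import *
th=.627
xr=-.130*np.cos(th)+.045*np.sin(th); z=.085+.130*np.sin(th)+.045*np.cos(th)
p=(HX+xr)*EX+HY*EY; print(p,z)
go(p[0],p[1],z+.011+.04,3.079)
go(.45,.33,.29,2.9)
E
```

```text
[0.70532317 0.01261906] 0.19771395229914385
t 0.15 tcp [0.2593 0.5956 0.2156] rpy [-3.14  -0.     2.731] F [-0.1 -0.4 -0. ] w 0.998
SHIFT [-0.6417 -0.3564 -0.0327] TURN [-0.0014 -0.0005 -0.3482] dist 0.735
t 0.15 tcp [0.2593 0.5956 0.2156] rpy [-3.14  -0.     2.731] F [-0.1 -0.4 -0. ] w 0.998
SHIFT [-0.2808 -0.1674 -0.0742] TURN [-0.0014 -0.0004 -0.1692] dist 0.335
```

Emit:
move_arm(series=[{"tx":-0.03,"ty":-0.018,"tz":-0.02,"wz":-0.03,"fingers":0},{"tx":-0.28,"ty":-0.167,"tz":-0.074,"wz":-0.17,"fingers":0},{"tx":-0.28,"ty":-0.167,"tz":-0.074,"wz":-0.17,"fingers":0},{"tx":-0.28,"ty":-0.167,"tz":-0.074,"wz":-0.17,"fingers":0},{"tx":-0.28,"ty":-0.167,"tz":-0.074,"wz":-0.17,"fingers":0},{"tx":-0.28,"ty":-0.167,"tz":-0.074,"wz":-0.17,"fingers":0},{"tx":-0.28,"ty":-0.167,"tz":-0.074,"wz":-0.17,"fingers":0},{"tx":-0.28,"ty":-0.167,"tz":-0.074,"wz":-0.17,"fingers":0}], squeeze=10)

```text
invalid input at $.series[0]: expected keys tx, ty, tz, wx, wy, wz, fingers
```

```bash
python3 - <<'E'
from h import *
go(.60,.06,.29,3.079)
go(.7053,.0126,.245,3.079)
E
```

```text
t 0.15 tcp [0.2593 0.5956 0.2156] rpy [-3.14  -0.     2.731] F [-0.1 -0.4 -0. ] w 0.998
SHIFT [-0.5262 -0.3551 -0.074 ] TURN [-0.0014 -0.0005 -0.3482] dist 0.639
t 0.15 tcp [0.2593 0.5956 0.2156] rpy [-3.14  -0.     2.731] F [-0.1 -0.4 -0. ] w 0.998
SHIFT [-0.6417 -0.3564 -0.029 ] TURN [-0.0014 -0.0005 -0.3482] dist 0.735
```

Emit:
move_arm(series=[{"tx":-0.03,"ty":-0.02,"tz":-0.02,"wx":0,"wy":0,"wz":-0.03,"fingers":0},{"tx":-0.07,"ty":-0.045,"tz":-0.04,"wx":0,"wy":0,"wz":-0.06,"fingers":0},{"tx":-0.28,"ty":-0.18,"tz":-0.074,"wx":0,"wy":0,"wz":-0.18,"fingers":0},{"tx":-0.28,"ty":-0.18,"tz":-0.074,"wx":0,"wy":0,"wz":-0.18,"fingers":0},{"tx":-0.28,"ty":-0.18,"tz":-0.074,"wx":0,"wy":0,"wz":-0.18,"fingers":0},{"tx":-0.28,"ty":-0.18,"tz":-0.074,"wx":0,"wy":0,"wz":-0.18,"fingers":0},{"tx":-0.28,"ty":-0.18,"tz":-0.074,"wx":0,"wy":0,"wz":-0.18,"fingers":0},{"tx":-0.28,"ty":-0.18,"tz":-0.074,"wx":0,"wy":0,"wz":-0.18,"fingers":0}], squeeze=10)

```text
time_s: 0.82
tool_pos: [0.4382, 0.3272, 0.2888]
orientation: [-3.142, -0.0, 2.911]
force: [1.1, -0.4, 0.2]
gripper_width: 0.471
```

```bash
python3 - <<'E'
from h import *
go(.7053,.0126,.27,3.079)
E
```

```text
t 0.8167 tcp [0.4382 0.3272 0.2888] rpy [-3.142 -0.     2.911] F [ 1.1 -0.4  0.2] w 0.471
SHIFT [-0.3319 -0.2453  0.0188] TURN [-0.00e+00 -1.00e-04 -1.68e-01] dist 0.413
```

Emit:
move_arm(series=[{"tx":-0.27,"ty":-0.2,"tz":0,"wx":0,"wy":0,"wz":-0.16,"fingers":0},{"tx":-0.27,"ty":-0.2,"tz":0,"wx":0,"wy":0,"wz":-0.16,"fingers":0},{"tx":-0.27,"ty":-0.2,"tz":0,"wx":0,"wy":0,"wz":-0.16,"fingers":0},{"tx":-0.27,"ty":-0.2,"tz":0,"wx":0,"wy":0,"wz":-0.16,"fingers":0},{"tx":-0.27,"ty":-0.2,"tz":0,"wx":0,"wy":0,"wz":-0.16,"fingers":0},{"tx":-0.27,"ty":-0.2,"tz":0,"wx":0,"wy":0,"wz":-0.16,"fingers":0},{"tx":-0.27,"ty":-0.2,"tz":0,"wx":0,"wy":0,"wz":-0.16,"fingers":0},{"tx":-0.27,"ty":-0.2,"tz":0,"wx":0,"wy":0,"wz":-0.16,"fingers":0}])

```text
time_s: 1.48
tool_pos: [0.6518, 0.0753, 0.2883]
orientation: [3.141, -0.001, 3.07]
force: [0.8, 0.6, -0.6]
gripper_width: 0.005
```

```bash
python3 - <<'E'
from h import *
from station import *
go(.7053,.0126,.245,3.079)
ci=camera_info('wrist');p,d=get_image('wrist');cv2.imwrite('pics/w1.png',p[:,:,::-1]);np.save('pics/w1W.npy',cloud(d,ci))
E
```

```text
t 1.4833 tcp [0.6518 0.0753 0.2883] rpy [ 3.141e+00 -1.000e-03  3.070e+00] F [ 0.8  0.6 -0.6] w 0.005
SHIFT [-0.0578 -0.0587  0.0433] TURN [ 0.0001 -0.0006 -0.0085] dist 0.093
```

View pics/w1.png

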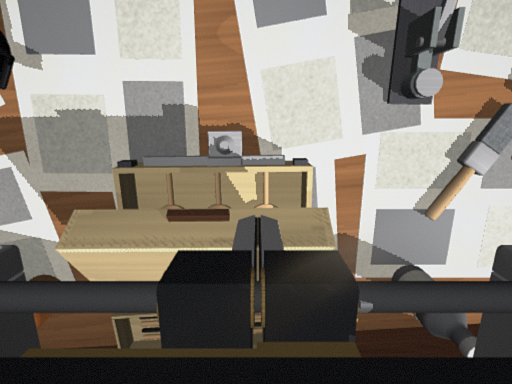

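The wrist picture shows the lug with its cone at (225,145), the two keepers at (127,163) and (300,160), and the jack saddle at (425,82). The fingers are above the lid's front. I'll use this view to refine the lug and jack positions.

```bash
python3 - <<'E'
from h import *
W=np.load('pics/w1W.npy')
for u,v in [(225,143),(216,135),(235,135),(212,152),(238,150),(210,143),(241,141),(127,163),(300,160),(425,82),(160,162),(270,158)]: print((u,v),W[v,u].round(4))
P=W[125:156,200:250].reshape(-1,3); m=(P[:,2]>.064)&(P[:,2]<.09); Q=P[m]
print(Q.min(0).round(4),Q.max(0).round(4),m.sum(), cv2.minAreaRect(Q[:,:2].astype(np.float32)))
P=W[60:105,400:450].reshape(-1,3); m=(P[:,2]>.045)&(P[:,2]<.056); Q=P[m]
print('sad',cv2.minEnclosingCircle(Q[:,:2].astype(np.float32)),np.median(Q,0),m.sum())
P=W[0:105,360:460].reshape(-1,3); m=(P[:,2]>.003)&(P[:,2]<.012); print('base',cv2.minAreaRect(P[m][:,:2].astype(np.float32)),m.sum())
# front rail
P=W[155:170,110:320].reshape(-1,3); m=(P[:,2]>.07); q=P[m]
import sys
for lo in (.07,.075,.08,.085,.09): print(lo,((q[:,2]>lo)&(q[:,2]<lo+.005)).sum())
# lid lower? lid front edge line
print('w base z check', W[40,300],W[100,320])
img=cv2.imread('pics/w1.png')[0:210,90:470]; cv2.imwrite('pics/w1c.png',cv2.resize(img,None,fx=2.1,fy=2.1,interpolation=cv2.INTER_CUBIC))
E
```

```text
(225, 143) [0.6097 0.0367 0.0792]
(216, 135) [0.5991 0.0251 0.0715]
(235, 135) [0.6009 0.0498 0.0705]
(212, 152) [0.6208 0.0175 0.0714]
(238, 150) [0.6206 0.0521 0.0715]
(210, 143) [0.6088 0.0163 0.0723]
(241, 141) [0.6093 0.057  0.0702]
(127, 163) [ 0.6261 -0.0924  0.0826]
(300, 160) [0.6381 0.132  0.0819]
(425, 82) [0.5511 0.3043 0.051 ]
(160, 162) [ 0.6294 -0.054   0.0696]
(270, 158) [0.6343 0.0937 0.0709]
[0.5935 0.0128 0.0673] [0.6277 0.058  0.0818] 834 ((0.61049884557724, 0.03518719971179962), (0.043665867298841476, 0.03151177242398262), 85.91069030761719)
sad ((0.551334023475647, 0.31004565954208374), 0.018546976149082184) [0.55149376 0.30847139 0.05071288] 652
base ((0.504086971282959, 0.29572731256484985), (0.11667115986347198, 0.14351239800453186), 77.7366714477539) 2159
0.07 653
0.075 148
0.08 547
0.085 513
0.09 31
w base z check [ 0.47693837  0.14945263 -0.00073884] [0.56169719 0.17630817 0.00093194]
```

View pics/w1c.png

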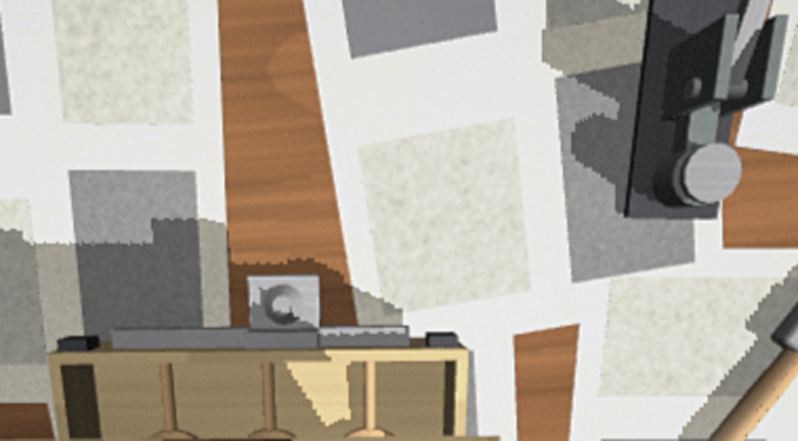

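Emit:
move_arm(series=[{"tx":-0.058,"ty":-0.059,"tz":0.02,"wx":0,"wy":0,"wz":-0.008,"fingers":0},{"tx":-0.058,"ty":-0.059,"tz":0.03,"wx":0,"wy":0,"wz":-0.008,"fingers":0},{"tx":-0.058,"ty":-0.059,"tz":0.04,"wx":0,"wy":0,"wz":-0.008,"fingers":0},{"tx":-0.058,"ty":-0.059,"tz":0.05,"wx":0,"wy":0,"wz":-0.008,"fingers":0},{"tx":-0.058,"ty":-0.059,"tz":0.06,"wx":0,"wy":0,"wz":-0.008,"fingers":0},{"tx":-0.058,"ty":-0.059,"tz":0.063,"wx":0,"wy":0,"wz":-0.008,"fingers":0},{"tx":-0.058,"ty":-0.059,"tz":0.063,"wx":0,"wy":0,"wz":-0.008,"fingers":0},{"tx":-0.058,"ty":-0.059,"tz":0.063,"wx":0,"wy":0,"wz":-0.008,"fingers":0}])

```text
time_s: 2.2
tool_pos: [0.7044, 0.0154, 0.2266]
orientation: [-3.142, 0.001, 3.08]
force: [-0.4, 0.3, 0.5]
gripper_width: 0.009
```

```bash
python3 - <<'E'
from h import *
from station import state
tcp=state()['tool_pos']
go(.7053,.0126,.21,3.079)
for th in (.627,.55,.45,.35,.25,.15,.08,.0):
    xr=-.130*np.cos(th)+.045*np.sin(th); z=.085+.130*np.sin(th)+.045*np.cos(th)-.008*np.tan(th)*0
    p=(HX+xr)*EX+HY*EY
    d=np.array([*p,z+.011+.008*np.tan(th)])-tcp; print(th,'tx',round(-d[:2]@EX,4),'tz',round(-d[2],4))
E
```

```text
t 2.2 tcp [0.7044 0.0154 0.2266] rpy [-3.142e+00  1.000e-03  3.080e+00] F [-0.4  0.3  0.5] w 0.009
SHIFT [-0.001  -0.0027  0.0166] TURN [-0.      0.001   0.0013] dist 0.017
0.627 tx -0.0011 tz 0.0121
0.55 tx 0.0074 tz 0.0194
0.45 tx 0.0176 tz 0.0297
0.35 tx 0.0268 tz 0.0409
0.25 tx 0.0349 tz 0.0528
0.15 tx 0.0419 tz 0.0655
0.08 tx 0.0461 tz 0.0747
0.0 tx 0.0501 tz 0.0856
```

Emit:
move_arm(series=[{"tx":0.0,"ty":0,"tz":0.012,"wx":0,"wy":0,"wz":0,"fingers":0},{"tx":0.007,"ty":0,"tz":0.019,"wx":0,"wy":0,"wz":0,"fingers":0},{"tx":0.0125,"ty":0,"tz":0.0245,"wx":0,"wy":0,"wz":0,"fingers":0},{"tx":0.0175,"ty":0,"tz":0.03,"wx":0,"wy":0,"wz":0,"fingers":0},{"tx":0.022,"ty":0,"tz":0.035,"wx":0,"wy":0,"wz":0,"fingers":0},{"tx":0.027,"ty":0,"tz":0.041,"wx":0,"wy":0,"wz":0,"fingers":0},{"tx":0.031,"ty":0,"tz":0.047,"wx":0,"wy":0,"wz":0,"fingers":0},{"tx":0.035,"ty":0,"tz":0.053,"wx":0,"wy":0,"wz":0,"fingers":0}])

```text
time_s: 2.87
tool_pos: [0.6692, 0.0166, 0.1721]
orientation: [3.141, -0.0, 3.079]
force: [-0.5, 0.3, 2.3]
gripper_width: 0.006
```

Emit:
move_arm(series=[{"tx":0.0035,"ty":0,"tz":0.006,"wx":0,"wy":0,"wz":0,"fingers":0},{"tx":0.007,"ty":0,"tz":0.0125,"wx":0,"wy":0,"wz":0,"fingers":0},{"tx":0.009,"ty":0,"tz":0.017,"wx":0,"wy":0,"wz":0,"fingers":0},{"tx":0.011,"ty":0,"tz":0.022,"wx":0,"wy":0,"wz":0,"fingers":0},{"tx":0.013,"ty":0,"tz":0.027,"wx":0,"wy":0,"wz":0,"fingers":0},{"tx":0.014,"ty":0,"tz":0.03,"wx":0,"wy":0,"wz":0,"fingers":0},{"tx":0.014,"ty":0,"tz":0.031,"wx":0,"wy":0,"wz":0,"fingers":0},{"tx":0.014,"ty":0,"tz":0.031,"wx":0,"wy":0,"wz":0,"fingers":0}])

```text
time_s: 3.53
tool_pos: [0.6557, 0.017, 0.1414]
orientation: [-3.141, -0.0, 3.079]
force: [0.3, -0.4, 1.2]
gripper_width: 0.005
```

```bash
python3 - <<'E'
from h import *
from station import *
go(.655,.0126,.141,3.079)
ci=camera_info('scene');p,d=get_image('scene');cv2.imwrite('pics/s2.png',cv2.resize(p[150:310,170:400,::-1],None,fx=3,fy=3))
E
```

```text
t 3.5333 tcp [0.6557 0.017  0.1414] rpy [-3.141 -0.     3.079] F [ 0.3 -0.4  1.2] w 0.005
SHIFT [ 0.0004 -0.0045  0.0004] TURN [-0.0005 -0.0002 -0.0001] dist 0.005
```

View pics/s2.png

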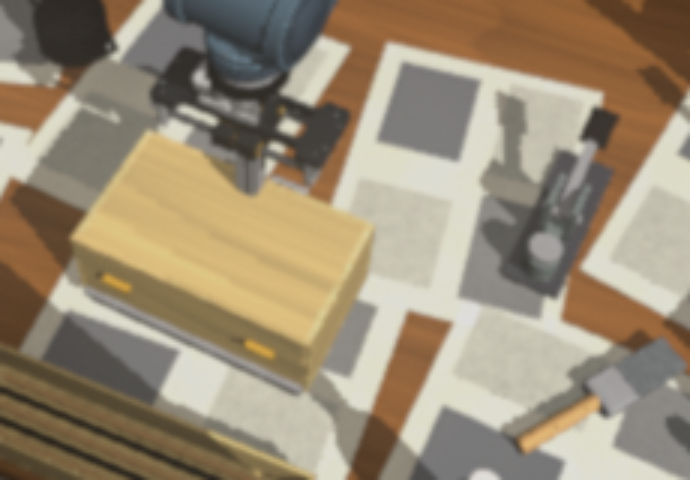

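The lid is nearly or fully shut. I'll press a few mm further until the force rises.

Emit:
move_arm(series=[{"tx":0,"ty":0,"tz":0.001,"wx":0,"wy":0,"wz":0,"fingers":0},{"tx":0,"ty":0,"tz":0.002,"wx":0,"wy":0,"wz":0,"fingers":0},{"tx":0,"ty":0,"tz":0.003,"wx":0,"wy":0,"wz":0,"fingers":0},{"tx":0,"ty":0,"tz":0.004,"wx":0,"wy":0,"wz":0,"fingers":0},{"tx":0,"ty":0,"tz":0.004,"wx":0,"wy":0,"wz":0,"fingers":0},{"tx":0,"ty":0,"tz":0.004,"wx":0,"wy":0,"wz":0,"fingers":0},{"tx":0,"ty":0,"tz":0.004,"wx":0,"wy":0,"wz":0,"fingers":0},{"tx":0,"ty":0,"tz":0.004,"wx":0,"wy":0,"wz":0,"fingers":0}])

```text
time_s: 4.25
tool_pos: [0.6562, 0.0169, 0.1411]
orientation: [-3.141, 0.0, 3.079]
force: [-8.0, 0.5, 15.0]
gripper_width: 0.006
```

```bash
python3 - <<'E'
from h import *
go(.56,.305,.27,3.057)
E
```

```text
t 4.25 tcp [0.6562 0.0169 0.1411] rpy [-3.141  0.     3.079] F [-8.   0.5 15. ] w 0.006
SHIFT [ 0.1139  0.2814 -0.1292] TURN [-0.0009  0.0005  0.022 ] dist 0.33
```

Emit:
move_arm(series=[{"tx":0,"ty":0,"tz":-0.03,"wx":0,"wy":0,"wz":0,"fingers":0},{"tx":0.03,"ty":0.02,"tz":-0.07,"wx":0,"wy":0,"wz":0.02,"fingers":50},{"tx":0.114,"ty":0.281,"tz":-0.133,"wx":0,"wy":0,"wz":0.022,"fingers":100},{"tx":0.114,"ty":0.281,"tz":-0.133,"wx":0,"wy":0,"wz":0.022,"fingers":100},{"tx":0.114,"ty":0.281,"tz":-0.133,"wx":0,"wy":0,"wz":0.022,"fingers":100},{"tx":0.114,"ty":0.281,"tz":-0.133,"wx":0,"wy":0,"wz":0.022,"fingers":100},{"tx":0.114,"ty":0.281,"tz":-0.133,"wx":0,"wy":0,"wz":0.022,"fingers":100},{"tx":0.114,"ty":0.281,"tz":-0.133,"wx":0,"wy":0,"wz":0.022,"fingers":100}])

```text
time_s: 4.92
tool_pos: [0.5691, 0.2694, 0.2614]
orientation: [-3.142, 0.001, 3.057]
force: [0.3, 0.8, -0.8]
gripper_width: 0.466
```

Emit:
move_arm(series=[{"tx":0,"ty":0.025,"tz":0,"wx":0,"wy":0,"wz":0,"fingers":100},{"tx":0,"ty":0.03,"tz":0,"wx":0,"wy":0,"wz":0,"fingers":100},{"tx":0,"ty":0.03,"tz":0,"wx":0,"wy":0,"wz":0,"fingers":100},{"tx":0,"ty":0.03,"tz":0,"wx":0,"wy":0,"wz":0,"fingers":100},{"tx":0,"ty":0.03,"tz":0,"wx":0,"wy":0,"wz":0,"fingers":100},{"tx":0,"ty":0.03,"tz":0,"wx":0,"wy":0,"wz":0,"fingers":100},{"tx":0,"ty":0.03,"tz":0,"wx":0,"wy":0,"wz":0,"fingers":100},{"tx":0,"ty":0.03,"tz":0,"wx":0,"wy":0,"wz":0,"fingers":100}])

```text
time_s: 5.58
tool_pos: [0.5726, 0.2967, 0.2607]
orientation: [-3.141, -0.0, 3.055]
force: [0.2, -0.3, 0.2]
gripper_width: 0.993
```

```bash
python3 - <<'E'
from h import *
from station import *
go(.56,.305,.27,3.057)
ci=camera_info('wrist');p,d=get_image('wrist');cv2.imwrite('pics/w3.png',p[:,:,::-1]);np.save('pics/w3W.npy',cloud(d,ci))
p,d=get_image('scene');cv2.imwrite('pics/s3.png',cv2.resize(p[150:310,170:400,::-1],None,fx=3,fy=3))
E
```

```text
t 5.5833 tcp [0.5726 0.2967 0.2607] rpy [-3.141 -0.     3.055] F [ 0.2 -0.3  0.2] w 0.993
SHIFT [ 0.0133  0.0072 -0.0093] TURN [-0.0002 -0.0001 -0.0016] dist 0.018
```

View pics/w3.png

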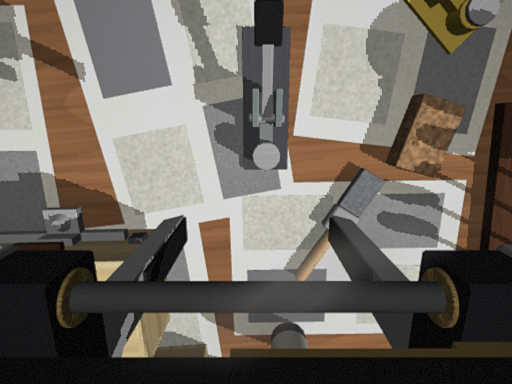

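View pics/s3.png

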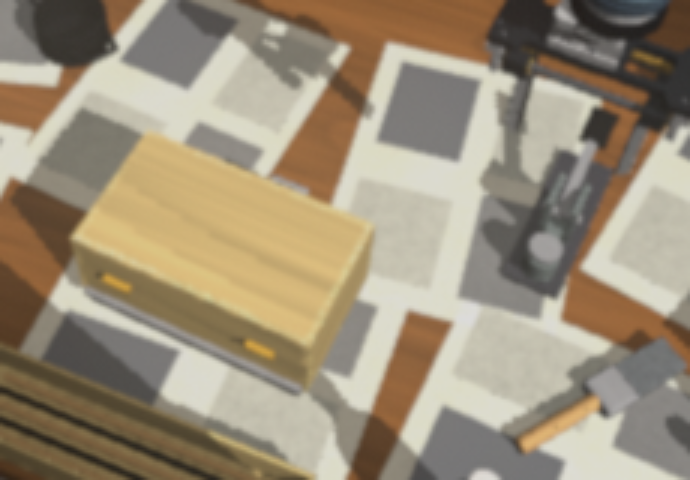

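The lid is shut. The wrist view shows the grey jack with its saddle at (266,156) and pad at (268,22), and the lug at (62,220). The yellow one is at the top right, (460,15).

```bash
python3 - <<'E'
from h import *
from station import *
W=np.load('pics/w3W.npy')
P=W[135:180,245:290].reshape(-1,3); m=(P[:,2]>.045)&(P[:,2]<.056); Q=P[m]
print('sad',cv2.minEnclosingCircle(Q[:,:2].astype(np.float32)),np.median(Q,0),m.sum())
P=W[0:50,245:295].reshape(-1,3); m=(P[:,2]>.08); Q=P[m]; print('pad',Q.mean(0),Q.min(0),Q.max(0),m.sum())
P=W[85:130,240:295].reshape(-1,3); m=(P[:,2]>.062)&(P[:,2]<.078); Q=P[m]; print('cheek',Q.mean(0),Q.min(0),Q.max(0),m.sum(),cv2.minAreaRect(Q[:,:2].astype(np.float32)))
for u,v in[(62,221),(45,212),(80,212),(62,215)]: print(W[v,u].round(4))
P=W[200:240,35:90].reshape(-1,3); m=(P[:,2]>.066)&(P[:,2]<.09); Q=P[m];print('lug',Q.mean(0),Q.min(0),Q.max(0),Q[Q[:,2].argmax()])
# lid top plane from scene
E
```

```text
sad ((0.551498532295227, 0.31012213230133057), 0.01791929267346859) [0.55120705 0.3100694  0.0508349 ] 582
pad [0.40893006 0.32225562 0.0955764 ] [0.38769558 0.30641515 0.08414215] [0.4316606  0.33822974 0.1047944 ] 1387
cheek [0.48731547 0.31566596 0.07026495] [0.46580992 0.29575007 0.06200031] [0.51421853 0.33446061 0.07405021] 762 ((0.48945170640945435, 0.31564855575561523), (0.03590530529618263, 0.04681531712412834), 85.02146911621094)
[0.6089 0.0418 0.0772]
[0.5968 0.0181 0.0708]
[0.6028 0.058  0.0627]
[0.602  0.041  0.0733]
lug [0.61572062 0.03807369 0.07379926] [ 0.59352899 -0.00573619  0.06601197] [0.63921842 0.06803409 0.08996793] [0.62956282 0.05661964 0.08996793]
```

```bash
python3 - <<'E'
from h import *
go(.4915,.3152,.12,3.0566)
go(.4915,.3152,.048,3.0566)
E
```

```text
t 5.6833 tcp [0.5725 0.2971 0.2608] rpy [-3.142  0.     3.056] F [ 0.5 -0.9  0.2] w 1.001
SHIFT [0.0822 0.0111 0.1408] TURN [-0.      0.     -0.0006] dist 0.163
t 5.6833 tcp [0.5725 0.2971 0.2608] rpy [-3.142  0.     3.056] F [ 0.5 -0.9  0.2] w 1.001
SHIFT [0.0822 0.0111 0.2128] TURN [-0.      0.     -0.0006] dist 0.228
```

Emit:
move_arm(series=[{"tx":0.035,"ty":0.005,"tz":0.01,"wx":0,"wy":0,"wz":0,"fingers":100},{"tx":0.065,"ty":0.01,"tz":0.03,"wx":0,"wy":0,"wz":0,"fingers":100},{"tx":0.082,"ty":0.011,"tz":0.06,"wx":0,"wy":0,"wz":0,"fingers":100},{"tx":0.082,"ty":0.011,"tz":0.09,"wx":0,"wy":0,"wz":0,"fingers":100},{"tx":0.082,"ty":0.011,"tz":0.12,"wx":0,"wy":0,"wz":0,"fingers":100},{"tx":0.082,"ty":0.011,"tz":0.15,"wx":0,"wy":0,"wz":0,"fingers":100},{"tx":0.082,"ty":0.011,"tz":0.16,"wx":0,"wy":0,"wz":0,"fingers":100},{"tx":0.082,"ty":0.011,"tz":0.16,"wx":0,"wy":0,"wz":0,"fingers":100}])

```text
time_s: 6.35
tool_pos: [0.4895, 0.3146, 0.0978]
orientation: [-3.139, -0.006, 3.057]
force: [0.6, 0.2, 0.3]
gripper_width: 1.003
```

```bash
python3 - <<'E'
from h import *
go(.4915,.3152,.048,3.0566)
E
```

```text
t 6.35 tcp [0.4895 0.3146 0.0978] rpy [-3.139 -0.006  3.057] F [0.6 0.2 0.3] w 1.003
SHIFT [-0.0022  0.0009  0.0498] TURN [-0.0028 -0.0055 -0.    ] dist 0.05
```

Emit:
move_arm(series=[{"tx":0,"ty":0.001,"tz":0.02,"wx":0,"wy":0,"wz":0,"fingers":100},{"tx":-0.001,"ty":0.001,"tz":0.035,"wx":0,"wy":0,"wz":0,"fingers":100},{"tx":-0.001,"ty":0.001,"tz":0.05,"wx":0,"wy":0,"wz":0,"fingers":100},{"tx":-0.001,"ty":0.001,"tz":0.05,"wx":0,"wy":0,"wz":0,"fingers":60},{"tx":-0.001,"ty":0.001,"tz":0.05,"wx":0,"wy":0,"wz":0,"fingers":0},{"tx":-0.001,"ty":0.001,"tz":0.05,"wx":0,"wy":0,"wz":0,"fingers":0},{"tx":-0.001,"ty":0.001,"tz":0.05,"wx":0,"wy":0,"wz":0,"fingers":0},{"tx":-0.001,"ty":0.001,"tz":0.05,"wx":0,"wy":0,"wz":0,"fingers":0}], squeeze=50)

```text
time_s: 7.02
tool_pos: [0.4936, 0.3169, 0.0524]
orientation: [3.14, 0.002, 3.057]
force: [0.3, -0.1, -0.0]
gripper_width: 0.68
```

Emit:
move_arm(series=[{"tx":0,"ty":0,"tz":0,"wx":0,"wy":0,"wz":0,"fingers":0},{"tx":0,"ty":0,"tz":0,"wx":0,"wy":0,"wz":0,"fingers":0},{"tx":0,"ty":0,"tz":0,"wx":0,"wy":0,"wz":0,"fingers":0},{"tx":0,"ty":0,"tz":0,"wx":0,"wy":0,"wz":0,"fingers":0},{"tx":0,"ty":0,"tz":0,"wx":0,"wy":0,"wz":0,"fingers":0},{"tx":0,"ty":0,"tz":0,"wx":0,"wy":0,"wz":0,"fingers":0},{"tx":0,"ty":0,"tz":0,"wx":0,"wy":0,"wz":0,"fingers":0},{"tx":0,"ty":0,"tz":0,"wx":0,"wy":0,"wz":0,"fingers":0}])

```text
time_s: 7.68
tool_pos: [0.4926, 0.3156, 0.051]
orientation: [-3.14, -0.0, 3.057]
force: [-1.6, -5.2, 3.0]
gripper_width: 0.379
```

```bash
python3 - <<'E'
from h import *
from station import *
go(.4915,.3152,.068,3.0566)
p,d=get_image('scene');cv2.imwrite('pics/s4.png',cv2.resize(p[130:290,250:480,::-1],None,fx=3,fy=3))
E
```

```text
t 7.6833 tcp [0.4926 0.3156 0.051 ] rpy [-3.14  -0.     3.057] F [-1.6 -5.2  3. ] w 0.379
SHIFT [ 0.0011 -0.0005 -0.017 ] TURN [-0.0019 -0.0004  0.0006] dist 0.017
```

View pics/s4.png

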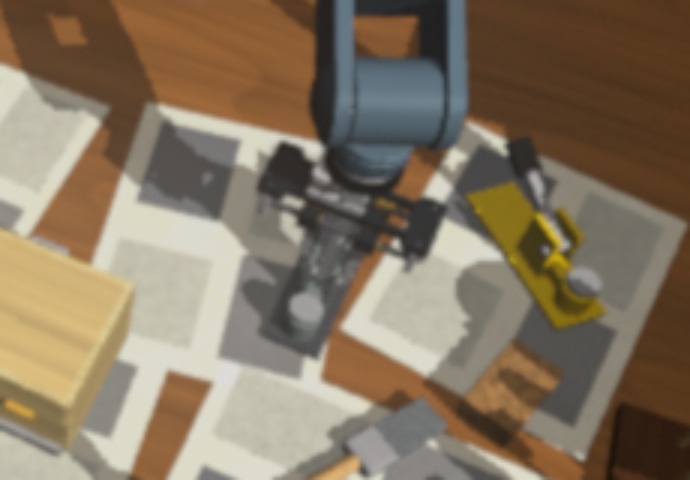

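```bash
python3 - <<'E'
from h import *
go(.481,.0437,.086,3.082)
E
```

```text
t 7.7333 tcp [0.4926 0.3156 0.051 ] rpy [-3.14  -0.     3.057] F [-1.2 -4.5  3.6] w 0.385
SHIFT [-0.0114 -0.272  -0.0345] TURN [-0.0019 -0.0005 -0.0249] dist 0.274
```

Emit:
move_arm(series=[{"tx":0,"ty":0,"tz":-0.005,"wx":0,"wy":0,"wz":0,"fingers":0},{"tx":0,"ty":0,"tz":-0.01,"wx":0,"wy":0,"wz":0,"fingers":0},{"tx":0,"ty":0,"tz":-0.015,"wx":0,"wy":0,"wz":0,"fingers":0},{"tx":0,"ty":0,"tz":-0.02,"wx":0,"wy":0,"wz":0,"fingers":0},{"tx":0,"ty":0,"tz":-0.03,"wx":0,"wy":0,"wz":0,"fingers":0},{"tx":0,"ty":0,"tz":-0.035,"wx":0,"wy":0,"wz":0,"fingers":0},{"tx":0,"ty":0,"tz":-0.035,"wx":0,"wy":0,"wz":0,"fingers":0},{"tx":0,"ty":0,"tz":-0.035,"wx":0,"wy":0,"wz":0,"fingers":0}])

```text
time_s: 8.4
tool_pos: [0.493, 0.3167, 0.0866]
orientation: [3.141, 0.001, 3.057]
force: [0.2, 0.5, -6.4]
gripper_width: 0.383
```

Emit:
move_arm(series=[{"tx":-0.001,"ty":-0.02,"tz":0,"wx":0,"wy":0,"wz":-0.002,"fingers":0},{"tx":-0.002,"ty":-0.055,"tz":0,"wx":0,"wy":0,"wz":-0.005,"fingers":0},{"tx":-0.004,"ty":-0.095,"tz":0,"wx":0,"wy":0,"wz":-0.01,"fingers":0},{"tx":-0.006,"ty":-0.135,"tz":0,"wx":0,"wy":0,"wz":-0.014,"fingers":0},{"tx":-0.008,"ty":-0.175,"tz":0,"wx":0,"wy":0,"wz":-0.018,"fingers":0},{"tx":-0.01,"ty":-0.215,"tz":0,"wx":0,"wy":0,"wz":-0.022,"fingers":0},{"tx":-0.011,"ty":-0.25,"tz":0,"wx":0,"wy":0,"wz":-0.025,"fingers":0},{"tx":-0.011,"ty":-0.272,"tz":0,"wx":0,"wy":0,"wz":-0.025,"fingers":0}])

```text
time_s: 9.07
tool_pos: [0.4801, 0.0416, 0.0858]
orientation: [-3.141, 0.0, 3.08]
force: [0.6, 0.5, -6.8]
gripper_width: 0.378
```

```bash
python3 - <<'E'
from h import *
from station import *
go(.481,.0437,.055,3.082)
for n in ('scene','top','wrist'):
    ci=camera_info(n);p,d=get_image(n);np.save(f'pics/{n}5W.npy',cloud(d,ci));np.save(f'pics/{n}5rgb.npy',p)
    c={'scene':p[140:300,170:400],'top':p[120:260,190:320],'wrist':p}[n]
    cv2.imwrite(f'pics/{n}5.png',cv2.resize(c[:,:,::-1],None,fx=3 if n!='wrist' else 1.5,fy=3 if n!='wrist' else 1.5))
E
```

```text
t 9.0667 tcp [0.4801 0.0416 0.0858] rpy [-3.141  0.     3.08 ] F [ 0.6  0.5 -6.8] w 0.378
SHIFT [-0.0008  0.0022  0.0308] TURN [-0.001  -0.     -0.0021] dist 0.031
```

View pics/wrist5.png

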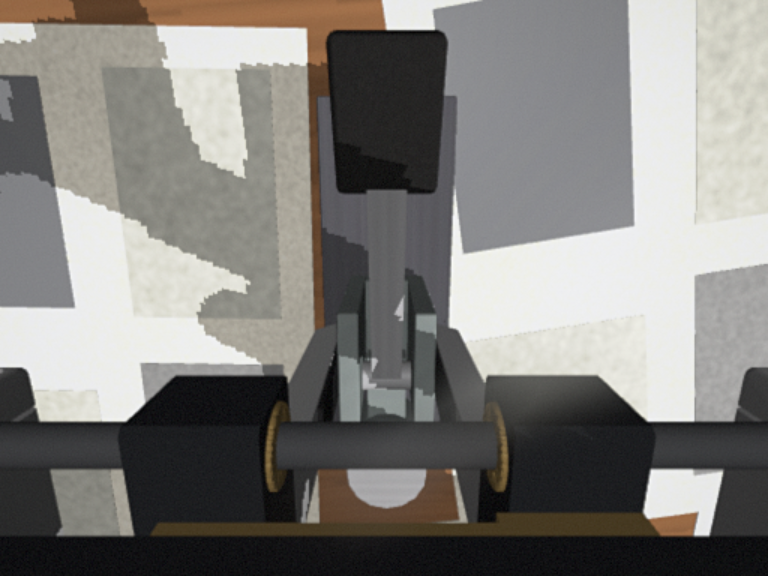

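View pics/top5.png

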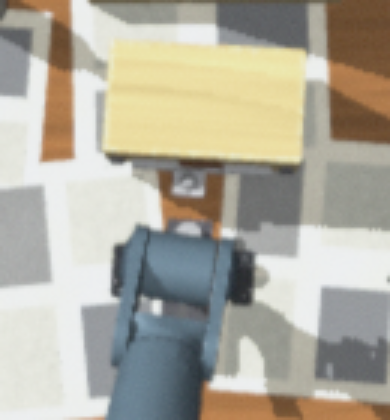

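View pics/scene5.png

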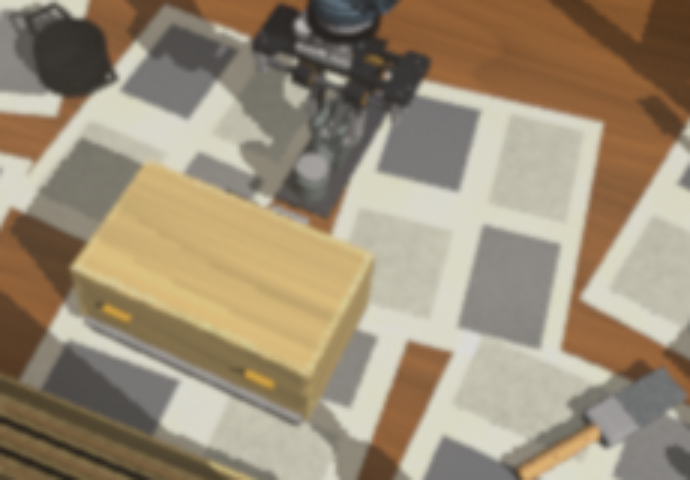

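The jack is held straight in the gripper: pad at (387,110) and cheeks centred in the wrist view. In the top view the lug is at (187,182), straight ahead of the saddle. I'll check its level and the lid.

```bash
python3 - <<'E'
from h import *
W=np.load('pics/scene5W.npy');P=W.reshape(-1,3)
u0=170+312/3;v0=140+165/3
for dv in(-3,0,3):
  for du in(-3,0,3): print(W[int(v0+dv),int(u0+du)].round(4))
m=(abs(P[:,0]-.54)<.03)&(abs(P[:,1]-.04)<.03)&(P[:,2]>.075)&(P[:,2]<.095)
Q=P[m];print('saddle scene',np.median(Q,0),Q.min(0),Q.max(0),m.sum())
W2=np.load('pics/wrist5W.npy')
Q=W2[25:120,222:295].reshape(-1,3);Q=Q[Q[:,2]>.11];print('pad',Q.mean(0),Q.min(0),Q.max(0))
# base plate plane rear part
Q=W2[130:210,216:225].reshape(-1,3);print('base z',np.nanmedian(Q,0)); Q=W2[70:200,213:304].reshape(-1,3);k=(Q[:,2]>.025)&(Q[:,2]<.06);q=Q[k];A=np.c_[q[:,:2],np.ones(len(q))];print('base slope',np.linalg.lstsq(A,q[:,2],rcond=None)[0],len(q), q[:,0].min(),q[:,0].max())
# lid
m=(P[:,0]>.63)&(P[:,0]<.8)&(abs(P[:,1]-.01)<.13)&(P[:,2]>.115)&(P[:,2]<.145);q=P[m];A=np.c_[q[:,:2],np.ones(len(q))];print('lid slope',np.linalg.lstsq(A,q[:,2],rcond=None)[0],np.median(q[:,2]))
print(cv2.minAreaRect(q[:,:2].astype(np.float32)))
Wt=np.load('pics/top5W.npy').reshape(-1,3);m=(Wt[:,0]>.6)&(Wt[:,0]<.82)&(abs(Wt[:,1]-.01)<.17)&(Wt[:,2]>.115)&(Wt[:,2]<.145);q=Wt[m];print(cv2.minAreaRect(q[:,:2].astype(np.float32)),np.linalg.lstsq(np.c_[q[:,:2],np.ones(len(q))],q[:,2],rcond=None)[0])
m=(abs(Wt[:,0]-.605)<.025)&(abs(Wt[:,1]-.036)<.04)&(Wt[:,2]>.064)&(Wt[:,2]<.085);q=Wt[m];print('lug top',q.min(0),q.max(0),q.mean(0))
E
```

```text
[0.5338 0.0245 0.0872]
[0.5272 0.0326 0.0834]
[0.527  0.0429 0.0886]
[0.5452 0.0292 0.0872]
[0.54   0.0377 0.0854]
[0.5378 0.0473 0.0878]
[0.5535 0.0327 0.083 ]
[0.5515 0.0424 0.0857]
[0.5481 0.0515 0.0865]
saddle scene [0.54212589 0.03848148 0.08558922] [0.52392572 0.02089957 0.07516879] [0.55930838 0.05445808 0.09004789] 87
pad [0.39360457 0.04766531 0.13167184] [0.37726808 0.03169939 0.12189029] [0.41212868 0.06239603 0.13943939]
base z [0.44543274 0.01644364 0.04281893]
base slope [ 0.01901694 -0.00216949  0.03497907] 5243 0.37693735276601115 0.47212916241792147
lid slope [-0.01099773  0.00037954  0.13768963] 0.13009318907357637
((0.7151688933372498, 0.012510061264038086), (0.2602520287036896, 0.15417622029781342), 86.85570526123047)
((0.7121414542198181, 0.013339482247829437), (0.26011180877685547, 0.15257368981838226), 86.50745391845703) [-0.0005857   0.00226659  0.12941033]
lug top [ 0.59401067 -0.00276355  0.0644152 ] [0.62952367 0.05815371 0.08477822] [0.61220159 0.03431774 0.07349979]
```

Emit:
move_arm(series=[{"tx":0,"ty":0.001,"tz":0.008,"wx":0,"wy":0,"wz":0,"fingers":0},{"tx":0,"ty":0.002,"tz":0.016,"wx":0,"wy":0,"wz":0,"fingers":0},{"tx":0,"ty":0.002,"tz":0.024,"wx":0,"wy":0,"wz":0,"fingers":0},{"tx":0,"ty":0.002,"tz":0.028,"wx":0,"wy":0,"wz":0,"fingers":0},{"tx":0,"ty":0.002,"tz":0.031,"wx":0,"wy":0,"wz":0,"fingers":0},{"tx":0,"ty":0.002,"tz":0.031,"wx":0,"wy":0,"wz":0,"fingers":0},{"tx":0,"ty":0.002,"tz":0.031,"wx":0,"wy":0,"wz":0,"fingers":0},{"tx":0,"ty":0.002,"tz":0.031,"wx":0,"wy":0,"wz":0,"fingers":0}])

```text
time_s: 9.88
tool_pos: [0.481, 0.0466, 0.0551]
orientation: [-3.142, 0.001, 3.082]
force: [-0.0, -0.3, -6.9]
gripper_width: 0.379
```

```bash
python3 - <<'E'
from h import *
go(.5512,.0395,.0545,3.082)
E
```

```text
t 9.8833 tcp [0.481  0.0466 0.0551] rpy [-3.142e+00  1.000e-03  3.082e+00] F [-0.  -0.3 -6.9] w 0.379
SHIFT [-0.0705 -0.0029  0.0007] TURN [-0.0001  0.0007  0.0001] dist 0.071
```

Emit:
move_arm(series=[{"tx":-0.01,"ty":-0.003,"tz":0,"wx":0,"wy":0,"wz":0,"fingers":0},{"tx":-0.022,"ty":-0.003,"tz":0,"wx":0,"wy":0,"wz":0,"fingers":0},{"tx":-0.034,"ty":-0.003,"tz":0,"wx":0,"wy":0,"wz":0,"fingers":0},{"tx":-0.046,"ty":-0.003,"tz":0,"wx":0,"wy":0,"wz":0,"fingers":0},{"tx":-0.058,"ty":-0.003,"tz":0,"wx":0,"wy":0,"wz":0,"fingers":0},{"tx":-0.067,"ty":-0.003,"tz":0,"wx":0,"wy":0,"wz":0,"fingers":0},{"tx":-0.0705,"ty":-0.003,"tz":0,"wx":0,"wy":0,"wz":0,"fingers":0},{"tx":-0.0705,"ty":-0.003,"tz":0,"wx":0,"wy":0,"wz":0,"fingers":0}])

```text
time_s: 10.55
tool_pos: [0.552, 0.0389, 0.0551]
orientation: [-3.141, 0.001, 3.082]
force: [-0.1, 0.6, -7.1]
gripper_width: 0.379
```

```bash
python3 - <<'E'
from h import *
from station import *
go(.5512,.0395,.051,3.082)
for n in ('scene','top'):
    ci=camera_info(n);p,d=get_image(n);np.save(f'pics/{n}6W.npy',cloud(d,ci))
    c={'scene':p[140:300,170:400],'top':p[120:260,190:320],'wrist':p}[n]
    cv2.imwrite(f'pics/{n}6.png',cv2.resize(c[:,:,::-1],None,fx=3,fy=3))
E
```

```text
t 10.55 tcp [0.552  0.0389 0.0551] rpy [-3.141e+00  1.000e-03  3.082e+00] F [-0.1  0.6 -7.1] w 0.379
SHIFT [0.0008 0.0005 0.0041] TURN [-0.0001  0.001  -0.0004] dist 0.004
```

View pics/scene6.png

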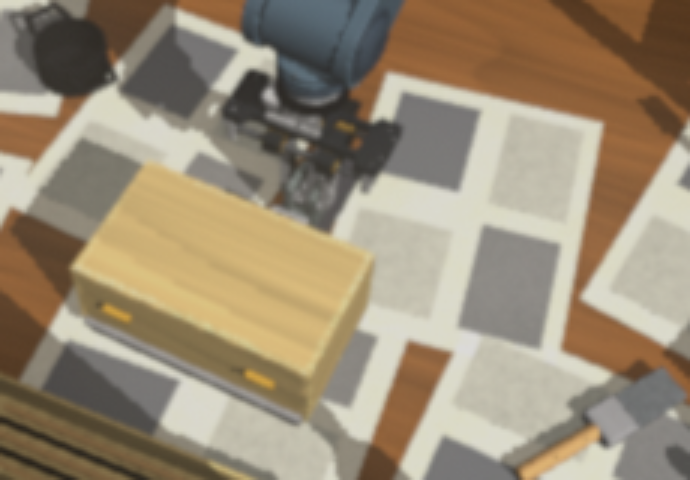

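View pics/top6.png

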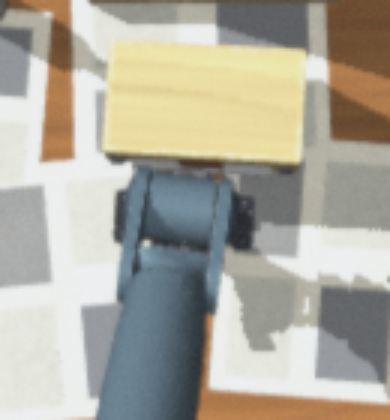

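No contact on the way in, and the jack is under the lug as computed. Lowering it to the bench and releasing.

Emit:
move_arm(series=[{"tx":0,"ty":0,"tz":0.001,"wx":0,"wy":0,"wz":0,"fingers":0},{"tx":0,"ty":0,"tz":0.002,"wx":0,"wy":0,"wz":0,"fingers":0},{"tx":0,"ty":0,"tz":0.003,"wx":0,"wy":0,"wz":0,"fingers":0},{"tx":0,"ty":0,"tz":0.004,"wx":0,"wy":0,"wz":0,"fingers":0},{"tx":0,"ty":0,"tz":0.0045,"wx":0,"wy":0,"wz":0,"fingers":0},{"tx":0,"ty":0,"tz":0.0045,"wx":0,"wy":0,"wz":0,"fingers":0},{"tx":0,"ty":0,"tz":0.0045,"wx":0,"wy":0,"wz":0,"fingers":0},{"tx":0,"ty":0,"tz":0.0045,"wx":0,"wy":0,"wz":0,"fingers":0}])

```text
time_s: 11.32
tool_pos: [0.5505, 0.0394, 0.0509]
orientation: [-3.142, -0.001, 3.082]
force: [-5.0, 1.0, 0.1]
gripper_width: 0.376
```

Emit:
move_arm(series=[{"tx":0,"ty":0,"tz":0.0,"wx":0,"wy":0,"wz":0,"fingers":40},{"tx":0,"ty":0,"tz":0,"wx":0,"wy":0,"wz":0,"fingers":60},{"tx":0,"ty":0,"tz":0,"wx":0,"wy":0,"wz":0,"fingers":85},{"tx":0,"ty":0,"tz":0,"wx":0,"wy":0,"wz":0,"fingers":85},{"tx":0,"ty":0,"tz":0,"wx":0,"wy":0,"wz":0,"fingers":85},{"tx":0,"ty":0,"tz":0,"wx":0,"wy":0,"wz":0,"fingers":85},{"tx":0,"ty":0,"tz":0,"wx":0,"wy":0,"wz":0,"fingers":85},{"tx":0,"ty":0,"tz":0,"wx":0,"wy":0,"wz":0,"fingers":85}])

```text
time_s: 11.98
tool_pos: [0.5509, 0.0393, 0.0503]
orientation: [3.142, 0.0, 3.082]
force: [0.3, -0.5, 0.2]
gripper_width: 0.84
```

Emit:
move_arm(series=[{"tx":0,"ty":0,"tz":-0.02,"wx":0,"wy":0,"wz":0,"fingers":85},{"tx":0,"ty":0,"tz":-0.05,"wx":0,"wy":0,"wz":0,"fingers":85},{"tx":0,"ty":0,"tz":-0.09,"wx":0,"wy":0,"wz":0,"fingers":50},{"tx":0,"ty":0,"tz":-0.13,"wx":0,"wy":0,"wz":0,"fingers":0},{"tx":-0.02,"ty":0.0,"tz":-0.165,"wx":0,"wy":0,"wz":0,"fingers":0},{"tx":-0.05,"ty":0.0,"tz":-0.19,"wx":0,"wy":0,"wz":0,"fingers":0},{"tx":-0.08,"ty":0.0,"tz":-0.21,"wx":0,"wy":0,"wz":0,"fingers":0},{"tx":-0.08,"ty":0.0,"tz":-0.21,"wx":0,"wy":0,"wz":0,"fingers":0}])

```text
time_s: 12.65
tool_pos: [0.6363, 0.0336, 0.2661]
orientation: [-3.141, 0.011, 3.081]
force: [0.7, -0.4, 0.5]
gripper_width: 0.464
```

```bash
python3 - <<'E'
from h import *
from station import *
go(.5512,.0395,.051,3.082)
ci=camera_info('wrist');p,d=get_image('wrist');np.save(f'pics/w7W.npy',cloud(d,ci));cv2.imwrite('pics/w7.png',cv2.resize(p[:256,100:420,::-1],None,fx=2.3,fy=2.3,interpolation=cv2.INTER_CUBIC))
E
```

```text
t 12.65 tcp [0.6363 0.0336 0.2661] rpy [-3.141  0.011  3.081] F [ 0.7 -0.4  0.5] w 0.464
SHIFT [0.0876 0.0009 0.2142] TURN [-0.0007  0.011  -0.0007] dist 0.231
```

View pics/w7.png

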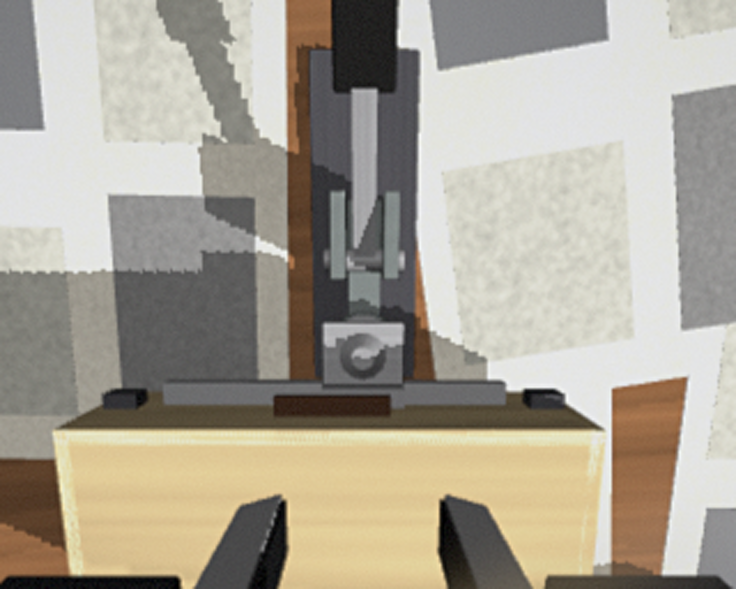

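The wrist view shows the jack in line with the lug: cone at (363,355), cheeks centred at x≈365. The lid is shut. I'll check the fore-aft offset via the cheeks and cone.

```bash
python3 - <<'E'
from h import *
W=np.load('pics/w7W.npy')
def f(u,v): return W[int(round(v/2.3)),int(round(100+u/2.3))].round(4)
print('cone',f(363,355),f(363,360),'lug corners',f(328,327),f(400,327),f(328,378),f(398,378))
q=W[80:125,240:280].reshape(-1,3);q=q[(q[:,2]>.064)&(q[:,2]<.078)];print('cheeks',q.min(0),q.max(0),cv2.minAreaRect(q[:,:2].astype(np.float32)))
q=W[138:168,238:278].reshape(-1,3);q=q[(q[:,2]>.066)&(q[:,2]<.09)];print('lug',q.min(0),q.max(0),cv2.minAreaRect(q[:,:2].astype(np.float32)))
q=W[0:42,235:280].reshape(-1,3);q=q[(q[:,2]>.08)];print('pad',q.mean(0),q.min(0),q.max(0))
q=W[20:100,232:285].reshape(-1,3);q=q[(q[:,2]<.014)&(q[:,2]>.005)];print('base',q[:,0].min(),np.median(q[:,2]))
q=W[190:215,130:350].reshape(-1,3);q=q[(q[:,2]>.11)];print('lid front x',np.nanpercentile(q[:,0],1),np.nanmedian(q[:,2]))
E
```

```text
cone [0.6106 0.036  0.0806] [0.6145 0.0358 0.0789] lug corners [0.5958 0.0183 0.0711] [0.5982 0.0566 0.0707] [0.6231 0.0164 0.0718] [0.6254 0.0541 0.0721]
cheeks [0.52469935 0.02135306 0.06411205] [0.57273432 0.0585805  0.07475985] ((0.5483345985412598, 0.03980271518230438), (0.03584233298897743, 0.047164369374513626), 87.06702423095703)
lug [0.59340288 0.0095258  0.06616385] [0.62996492 0.05933522 0.0813047 ] ((0.6115272045135498, 0.03535958379507065), (0.049894366413354874, 0.03410454839468002), 86.72724914550781)
pad [0.46886015 0.04456762 0.0947589 ] [0.45182525 0.02931241 0.0845552 ] [0.48761114 0.05952454 0.10346327]
base 0.4441689366899815 0.007937190581813719
lid front x 0.6371394813339516 0.12995271056428975
```

Fore-aft agrees to within about 2 mm: the saddle is at ≈(.610,.036) and the lug at ≈(.6106,.036). Moving above the pad with the fingers shut.

```bash
python3 - <<'E'
from h import *
go(.4670,.0446,.14,3.082)
E
```

```text
t 12.7 tcp [0.6333 0.034  0.2629] rpy [-3.141  0.005  3.082] F [-0.2  0.9 -0.6] w 0.417
SHIFT [0.1673 0.0006 0.1221] TURN [-0.0004  0.005  -0.0005] dist 0.207
```

Emit:
move_arm(series=[{"tx":0.04,"ty":0,"tz":0.01,"wx":0,"wy":0,"wz":0,"fingers":0},{"tx":0.075,"ty":0,"tz":0.025,"wx":0,"wy":0,"wz":0,"fingers":0},{"tx":0.11,"ty":0,"tz":0.045,"wx":0,"wy":0,"wz":0,"fingers":0},{"tx":0.14,"ty":0,"tz":0.07,"wx":0,"wy":0,"wz":0,"fingers":0},{"tx":0.16,"ty":0.001,"tz":0.09,"wx":0,"wy":0,"wz":0,"fingers":0},{"tx":0.167,"ty":0.001,"tz":0.11,"wx":0,"wy":0,"wz":0,"fingers":0},{"tx":0.167,"ty":0.001,"tz":0.12,"wx":0,"wy":0,"wz":0,"fingers":0},{"tx":0.167,"ty":0.001,"tz":0.122,"wx":0,"wy":0,"wz":0,"fingers":0}])

```text
time_s: 13.37
tool_pos: [0.4613, 0.0459, 0.1353]
orientation: [3.141, -0.006, 3.082]
force: [0.5, -0.8, 0.3]
gripper_width: 0.004
```

Emit:
move_arm(series=[{"tx":0,"ty":0,"tz":0,"wx":0,"wy":0,"wz":0,"fingers":0},{"tx":0,"ty":0,"tz":0,"wx":0,"wy":0,"wz":0,"fingers":0},{"tx":0,"ty":0,"tz":0,"wx":0,"wy":0,"wz":0,"fingers":0},{"tx":0,"ty":0,"tz":0,"wx":0,"wy":0,"wz":0,"fingers":0},{"tx":0,"ty":0,"tz":0,"wx":0,"wy":0,"wz":0,"fingers":0},{"tx":0,"ty":0,"tz":0,"wx":0,"wy":0,"wz":0,"fingers":0},{"tx":0,"ty":0,"tz":0,"wx":0,"wy":0,"wz":0,"fingers":0},{"tx":0,"ty":0,"tz":0,"wx":0,"wy":0,"wz":0,"fingers":0}])

```text
time_s: 14.03
tool_pos: [0.4641, 0.0455, 0.1384]
orientation: [-3.142, 0.0, 3.082]
force: [-0.1, 0.3, 0.2]
gripper_width: 0.008
```

```bash
python3 - <<'E'
from h import *
from station import *
go(.4670,.0446,.14,3.082)
t=state()['tool_pos']; o=np.array([.5404,.0402]); ax=np.array([.998,-.06])
for h in (0,.06,.12,.18,.24,.3,.36,.42,.45):
    s=.4-h; x=.022-.105*np.cos(s)+.005*np.sin(s); z=.05+.105*np.sin(s)+.005*np.cos(s)
    p=o+ax*x; print(h,p.round(4),'tx',round(t[0]-p[0],4),'tz',round(t[2]-(z+.011+.008*abs(np.tan(s))),4))
p,d=get_image('wrist');cv2.imwrite('pics/w8.png',p[:,:,::-1])
E
```

```text
t 14.0333 tcp [0.4641 0.0455 0.1384] rpy [-3.142  0.     3.082] F [-0.1  0.3  0.2] w 0.008
SHIFT [-0.0029 -0.0007 -0.0016] TURN [-0.      0.0002 -0.0002] dist 0.003
0 [0.4678 0.0446] tx -0.0036 tz 0.0286
0.06 [0.4652 0.0447] tx -0.0011 tz 0.0349
0.12 [0.463  0.0449] tx 0.0011 tz 0.0413
0.18 [0.4612 0.045 ] tx 0.003 tz 0.0479
0.24 [0.4597 0.0451] tx 0.0045 tz 0.0545
0.3 [0.4586 0.0451] tx 0.0056 tz 0.0612
0.36 [0.4578 0.0452] tx 0.0063 tz 0.0679
0.42 [0.4575 0.0452] tx 0.0067 tz 0.0744
0.45 [0.4574 0.0452] tx 0.0067 tz 0.0773
```

View pics/w8.png

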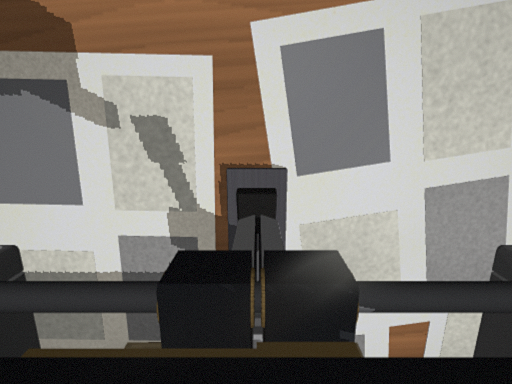

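The fingers are centred above the pad at (257,200). Trial stroke now.

Emit:
move_arm(series=[{"tx":-0.003,"ty":0,"tz":0.014,"wx":0,"wy":0,"wz":0,"fingers":0},{"tx":-0.003,"ty":0,"tz":0.026,"wx":0,"wy":0,"wz":0,"fingers":0},{"tx":-0.002,"ty":0,"tz":0.033,"wx":0,"wy":0,"wz":0,"fingers":0},{"tx":0,"ty":0,"tz":0.04,"wx":0,"wy":0,"wz":0,"fingers":0},{"tx":0.002,"ty":0,"tz":0.046,"wx":0,"wy":0,"wz":0,"fingers":0},{"tx":0.004,"ty":0,"tz":0.052,"wx":0,"wy":0,"wz":0,"fingers":0},{"tx":0.005,"ty":0,"tz":0.058,"wx":0,"wy":0,"wz":0,"fingers":0},{"tx":0.006,"ty":0,"tz":0.064,"wx":0,"wy":0,"wz":0,"fingers":0}])

```text
time_s: 14.75
tool_pos: [0.4585, 0.0458, 0.0754]
orientation: [-3.141, 0.001, 3.082]
force: [-2.8, 1.1, 9.2]
gripper_width: 0.003
```

Emit:
move_arm(series=[{"tx":0,"ty":0,"tz":0.005,"wx":0,"wy":0,"wz":0,"fingers":0},{"tx":0.001,"ty":0,"tz":0.01,"wx":0,"wy":0,"wz":0,"fingers":0},{"tx":0.001,"ty":0,"tz":0.013,"wx":0,"wy":0,"wz":0,"fingers":0},{"tx":0.001,"ty":0,"tz":0.015,"wx":0,"wy":0,"wz":0,"fingers":0},{"tx":0.001,"ty":0,"tz":0.016,"wx":0,"wy":0,"wz":0,"fingers":0},{"tx":0.001,"ty":0,"tz":0.016,"wx":0,"wy":0,"wz":0,"fingers":0},{"tx":0.001,"ty":0,"tz":0.016,"wx":0,"wy":0,"wz":0,"fingers":0},{"tx":0.001,"ty":0,"tz":0.016,"wx":0,"wy":0,"wz":0,"fingers":0}])

```text
time_s: 15.42
tool_pos: [0.4576, 0.0458, 0.0605]
orientation: [-3.141, -0.0, 3.082]
force: [-8.6, 1.4, 18.9]
gripper_width: 0.006
```

```bash
cat > lid.py <<'E'
from h import *
from station import *
import sys
k=sys.argv[1]
s=state();print(s['time_s'],s['tool_pos'].round(4),s['force'].round(1))
for n in ('scene','top'):
    ci=camera_info(n);p,d=get_image(n);P=cloud(d,ci).reshape(-1,3)
    if n=='scene': cv2.imwrite(f'pics/s{k}.png',cv2.resize(p[130:300,160:400,::-1],None,fx=3,fy=3))
    m=(P[:,0]>.65)&(P[:,0]<.78)&(abs(P[:,1]-.01)<.11)&(P[:,2]>.115)&(P[:,2]<.17);q=P[m];A=np.c_[q[:,:2],np.ones(len(q))]
    c=np.linalg.lstsq(A,q[:,2],rcond=None)[0];print(n,'lid slope',c.round(4),'front z',c@[.64,.02,1],'rear z',c@[.78,.02,1])
E
python3 lid.py 9
```

```text
15.4167 [0.4576 0.0458 0.0605] [-8.6  1.4 18.9]
scene lid slope [-0.1068  0.0062  0.2151] front z 0.14682209135909466 rear z 0.13186802295075317
top lid slope [-0.0998  0.0026  0.2088] front z 0.1449805311820908 rear z 0.13101405419619283
```

View pics/s9.png

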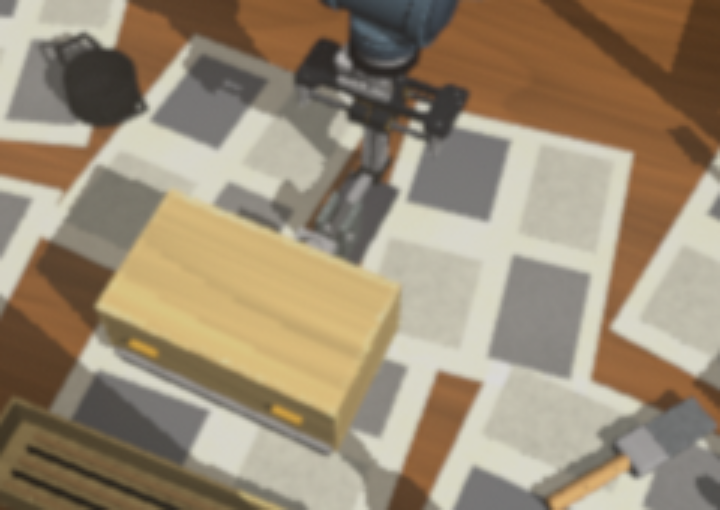

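The case is raised about 0.10 rad and the handle is on its stop, with the tip at 49.5 mm. Letting the handle come up gently.

Emit:
move_arm(series=[{"tx":0,"ty":0,"tz":-0.005,"wx":0,"wy":0,"wz":0,"fingers":0},{"tx":0,"ty":0,"tz":-0.01,"wx":0,"wy":0,"wz":0,"fingers":0},{"tx":-0.001,"ty":0,"tz":-0.015,"wx":0,"wy":0,"wz":0,"fingers":0},{"tx":-0.002,"ty":0,"tz":-0.021,"wx":0,"wy":0,"wz":0,"fingers":0},{"tx":-0.003,"ty":0,"tz":-0.027,"wx":0,"wy":0,"wz":0,"fingers":0},{"tx":-0.005,"ty":0,"tz":-0.033,"wx":0,"wy":0,"wz":0,"fingers":0},{"tx":-0.007,"ty":0,"tz":-0.039,"wx":0,"wy":0,"wz":0,"fingers":0},{"tx":-0.009,"ty":0,"tz":-0.045,"wx":0,"wy":0,"wz":0,"fingers":0}])

```text
time_s: 16.18
tool_pos: [0.4665, 0.0453, 0.1041]
orientation: [-3.141, 0.001, 3.082]
force: [0.9, 0.4, 0.9]
gripper_width: 0.004
```

Emit:
move_arm(series=[{"tx":-0.001,"ty":0,"tz":-0.006,"wx":0,"wy":0,"wz":0,"fingers":0},{"tx":-0.001,"ty":0,"tz":-0.012,"wx":0,"wy":0,"wz":0,"fingers":0},{"tx":-0.001,"ty":0,"tz":-0.018,"wx":0,"wy":0,"wz":0,"fingers":0},{"tx":-0.001,"ty":0,"tz":-0.024,"wx":0,"wy":0,"wz":0,"fingers":0},{"tx":-0.001,"ty":0,"tz":-0.03,"wx":0,"wy":0,"wz":0,"fingers":0},{"tx":-0.001,"ty":0,"tz":-0.036,"wx":0,"wy":0,"wz":0,"fingers":0},{"tx":-0.001,"ty":0,"tz":-0.036,"wx":0,"wy":0,"wz":0,"fingers":0},{"tx":-0.001,"ty":0,"tz":-0.036,"wx":0,"wy":0,"wz":0,"fingers":0}])

```text
time_s: 16.85
tool_pos: [0.4672, 0.0453, 0.1397]
orientation: [-3.142, 0.001, 3.082]
force: [0.6, 0.3, 1.0]
gripper_width: 0.007
```

```bash
python3 lid.py 10; python3 - <<'E'
from h import *
from station import *
ci=camera_info('wrist');p,d=get_image('wrist');W=cloud(d,ci);cv2.imwrite('pics/w10.png',p[:,:,::-1])
q=W[150:270,215:300].reshape(-1,3);k=(q[:,2]>.08)&(q[:,2]<.11);print('pad top z range',q[k].min(0),q[k].max(0))
go(.467,.0446,.14,3.082)
E
```

```text
16.85 [0.4672 0.0453 0.1397] [0.6 0.3 1. ]
scene lid slope [3.0e-04 1.0e-04 1.3e-01] front z 0.13016439380366668 rear z 0.13020057407042254
top lid slope [-0.0067  0.0012  0.1338] front z 0.12958975286383922 rear z 0.12865868020546725
pad top z range [0.44396149 0.02969695 0.09073291] [0.47477385 0.06071549 0.10457565]
t 17.0 tcp [0.4667 0.0454 0.1389] rpy [ 3.142e+00 -1.000e-03  3.082e+00] F [ 0.5 -0.1 -0.3] w 0.008
SHIFT [-0.0003 -0.0007 -0.0011] TURN [ 0.0001 -0.0008 -0.0002] dist 0.001
```

View pics/s10.png

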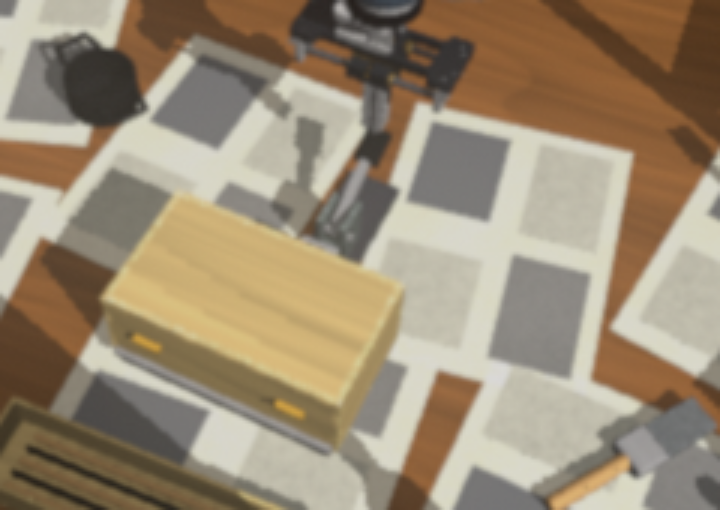

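View pics/w10.png

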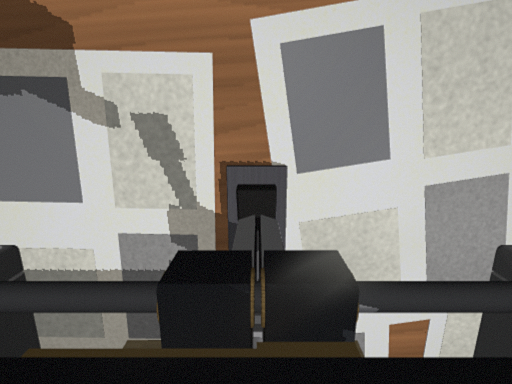

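The handle is back up (pad top edge at 104 mm, as at rest), the case is down and flat, the lid is shut, and the jack hasn't shifted. Base edges in the wrist view match the earlier picture. Final press.

Emit:
move_arm(series=[{"tx":0,"ty":0,"tz":0.014,"wx":0,"wy":0,"wz":0,"fingers":0},{"tx":0,"ty":0,"tz":0.026,"wx":0,"wy":0,"wz":0,"fingers":0},{"tx":0.001,"ty":0,"tz":0.033,"wx":0,"wy":0,"wz":0,"fingers":0},{"tx":0.003,"ty":0,"tz":0.04,"wx":0,"wy":0,"wz":0,"fingers":0},{"tx":0.005,"ty":0,"tz":0.046,"wx":0,"wy":0,"wz":0,"fingers":0},{"tx":0.006,"ty":0,"tz":0.052,"wx":0,"wy":0,"wz":0,"fingers":0},{"tx":0.0075,"ty":0,"tz":0.058,"wx":0,"wy":0,"wz":0,"fingers":0},{"tx":0.0085,"ty":0,"tz":0.064,"wx":0,"wy":0,"wz":0,"fingers":0}])

```text
time_s: 17.67
tool_pos: [0.4583, 0.0458, 0.076]
orientation: [-3.141, -0.001, 3.082]
force: [-5.0, 0.1, 10.3]
gripper_width: 0.004
```

Emit:
move_arm(series=[{"tx":0,"ty":0,"tz":0.005,"wx":0,"wy":0,"wz":0,"fingers":0},{"tx":0.001,"ty":0,"tz":0.01,"wx":0,"wy":0,"wz":0,"fingers":0},{"tx":0.001,"ty":0,"tz":0.013,"wx":0,"wy":0,"wz":0,"fingers":0},{"tx":0.001,"ty":0,"tz":0.015,"wx":0,"wy":0,"wz":0,"fingers":0},{"tx":0.001,"ty":0,"tz":0.0165,"wx":0,"wy":0,"wz":0,"fingers":0},{"tx":0.001,"ty":0,"tz":0.0165,"wx":0,"wy":0,"wz":0,"fingers":0},{"tx":0.001,"ty":0,"tz":0.0165,"wx":0,"wy":0,"wz":0,"fingers":0},{"tx":0.001,"ty":0,"tz":0.0165,"wx":0,"wy":0,"wz":0,"fingers":0}])

```text
time_s: 18.33
tool_pos: [0.4573, 0.0459, 0.0605]
orientation: [-3.141, -0.002, 3.082]
force: [-9.0, 0.4, 19.4]
gripper_width: 0.005
```

```bash
python3 lid.py 11; python3 - <<'E'
from h import *
from station import *
p,d=get_image('wrist');cv2.imwrite('pics/w11.png',p[:,:,::-1])
go(.467,.0446,.14,3.082)
E
```

```text
18.3333 [0.4573 0.0459 0.0605] [-9.   0.4 19.4]
scene lid slope [-0.1071  0.0062  0.2153] front z 0.14692680082437456 rear z 0.1319394518261196
top lid slope [-0.1036  0.0026  0.2114] front z 0.14514334081953967 rear z 0.13063322421746004
t 18.4833 tcp [0.4573 0.0459 0.0606] rpy [-3.141e+00 -2.000e-03  3.082e+00] F [-8.8  1.2 18. ] w 0.002
SHIFT [-0.0096 -0.0007 -0.0795] TURN [-0.0003 -0.0022  0.0003] dist 0.08
```

View pics/s11.png

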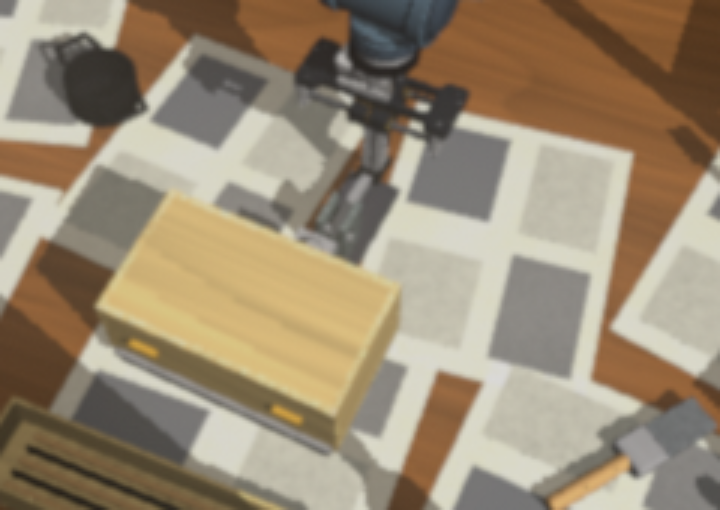

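View pics/w11.png

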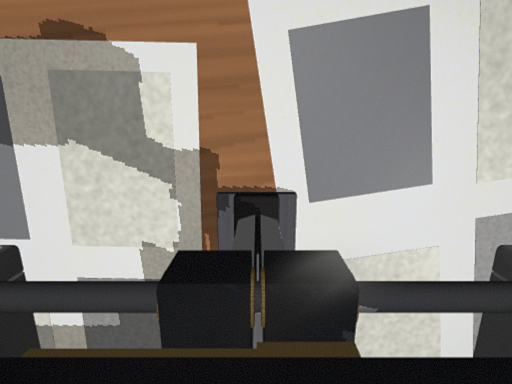

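The scene picture shows the case front raised about 0.10 rad with the lid closed. The wrist view shows the fingers squarely on the pad at (257,215), with the jack flat and in line. The push is steady at about 18 N, so I'm handing in.

```bash
python3 -c "
from station import *
print(hand_in())"
```

```text
the job is handed in; nothing more can be done
None
```

I finished the job and handed it in at about 18.5 s. The hand-in reports no verdict, so these results are my own measurements.

**What I did:** I shut the lid with closed fingers. I then carried the grey jack under the cone-topped lug, gave the handle one full stroke, and let it come all the way back up. After that I pressed it down again and handed in while still holding it.

**Last checks:**
- **Lid:** Its top was flat at 130 mm after the trial stroke. I judged it still shut during the final press from the scene picture and the case's slope, because I did not measure the lid angle separately.
- **Case:** In the final press the front was raised by about 0.10 rad. After the trial stroke it sat level on its stand.
- **Handle:** It was on its stop, with the fingertips at 49.5 mm against the 50 mm expected. The push on the pad was steady at about 18 N down, plus about 9 N sideways.
- **Jack position:** The saddle was within about 2 mm of the lug's centre when I set it down. I did not measure this again under load, but the base showed no shift in the wrist view after the trial stroke.

**Disagreements:** The scene camera read x about 3 mm higher than the other cameras. Fitting the cheek plates gave positions about 2 mm off the saddle-based ones. Both were well inside the 12 mm and 16 mm limits.

Nothing I touched other than the case and jack showed up in the pictures, but I did not measure the other items' positions at the end.

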